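# Find the paint marker that still opens

## Robot

A 6-joint arm with a two-finger parallel gripper is mounted at the origin on the work surface. World frame = base frame: x ahead of the robot, y to its left, z up, the work surface at z = 0. Lengths are in m, angles in rad, forces in N, time in s.
With the tool pointing down it reaches from about 0.4 to 0.825 m from the base axis. Payload 7 kg.
Tool frame: the origin (TCP) lies at the very end of the fingers, on their centre line; the grasp point (between the pads) lies 19 mm behind it (robot.hold_point_z is the distance from the TCP to the grasp point, in m); z points along the fingers, y is the line along which they close (so a half turn about z gives the same grasp; the last joint's range is limited). The gripper opens to 88 mm and grips with 3 to 60 N. Pads are 19 mm wide; open, the fingers measure 130 mm over their backs; the gripper's body (78 mm by 193 mm) begins 47 mm behind the grasp point.
Start: joints at [1.433, 0.359, 0.012, 0, -1.224, -0.288], TCP at [0.279, 0.615, 0.188] pointing down, gripper open.
Joint ranges: [-3.07, 3.07], [-1.43, 2.12], [-1.02, 1.25], [-3.03, 1.67], [-3.05, -0], [-3.03, 3.03]. Speed limits (rad/s): [2.39, 2.39, 3.01, 3.14, 3.14, 3.14].

## Interface

Orientations are given as a unit quaternion [w, x, y, z].
In Python, from station import robot gives the robot as it stands. The module is installed in compiled form; this text tells all that it offers.
- The arm moves only by the shell command python3 -m jog 'ROWS' [FORCE]. ROWS is text: rows parted by semicolons, each of 7 numbers parted by spaces: the shift along the tool's x, y, z in m, then the turn, a rotation vector about the tool's x, y, z in degrees, then the gripper command: -1 is fully open, 1 is shut, values between are in proportion. A call has 1 to 5 rows; each row shifts and turns the commanded pose from where the row before left it, along the tool's axes as they then stand; what a row does not reach is not made up. A row lasts 1/10 s, in which the tool goes at most 50 mm and 8.59 degrees, less where a joint would pass 70% of its speed; a pose out of reach is approached as far as the arm can. A call is refused whole if a number of a shift passes 0.05 or a number of a turn 8.59, either way. A call with a gripper value outside its range is refused whole. The fingers move at their own pace and stop on an object; FORCE is the grip in N (left out, the last holds). Time passes only in rows, so rows that do not move let the fingers close. It gives the time, the measured TCP pose, the force, the opening and the grip force at its end, in the units of the state.
- robot.get_obs(): the state, without advancing time (a new reading comes with each control period).
- robot.grab_frame(name): name is "scene" or "top"; returns a dict with "pixels" (384x512x3 uint8, blue, green, red), "K" (3x3 intrinsics, pixels), "xyz" and "orientation" of the camera in the world. Camera axes: x right, y up, looking along -z (the intrinsics and any distortion apply to the point x, -y, -z); pixel columns grow to the right and rows downward; lengths in m; the calibration is good to about 2 mm. A picture is of the moment at which its call begins. There is no depth.
- robot.finish_job(): hands the job in; it is judged then, once.
The state is a dict: "time_s": time; "joint_pos": joint angles; "joint_vel": joint speeds; "effort": joint torques, N m; "ee_pos": TCP position; "eef_rot": TCP orientation; "force": force on the tool from outside, world axes, zero at the start; "moment": the same for the moment, N m; "width": finger opening in m; "gripper_force": force on a finger pad.
Only numpy, scipy, OpenCV 4.12 (cv2) and the standard library are available. Lean on these libraries where they do the work, as an engineer would, in place of code of your own. Each camera call takes 0.05 s, during which the arm holds its last target. There are 200 camera calls.

## Task

Two of the three paint markers leaning in the rack have dried shut: by pulling firmly but without forcing (well under 28 N, so that the markers are not dragged out of their rubber grips), find the one whose cap still snaps off, pull that cap off, and stand it upright, open end down, in the white tray. Set it down rather than dropping it, leave the two dried caps on, and leave the jar, foil roll and brush alone.

Things in the scene. Friction and masses are not known exactly. Their poses are not given: they have to be found in the camera images.
- rack: Grey plastic marker rack, a block 130 x 330 x 70 mm (x, y, z) with three markers in a row along its y axis, 95 mm apart; origin at the centre of its underside, z up, x the way from front to back. All three markers lean towards its front (-x): their axis is 35 degrees from vertical, direction (-sin 35, 0, cos 35) in the rack's frame from barrel to closed cap end.
- rack_bar (a point): Middle of the LED light bar fixed over the markers, 40 x 322 x 20 mm (x, y, z, along the rack's axes), its centre 254 mm above the table, held by posts at the rack's rear corners. It blocks a gripper that comes straight down on the caps; coming along a marker's axis is free.
- tray: Shallow open white plastic tray, 150 x 130 mm, 22 mm high, walls and floor 5 mm; origin at the centre of its underside, z up.
- jar_mid (a point): Bystander: closed green jar, 68 mm diameter, 75 mm high; this point is at its centre.
- foil: Bystander: flat roll of copper foil, 90 mm diameter, 12 mm high, lying; origin under its centre.
- brush: Bystander: brush 170 mm long, lying on the table, along its own x axis.
- cap_a_mid (a point): Centre of the cap of one of three like-looking square paint markers (any letter can stand in any place). Cap: ribbed white plastic, 36 x 36 mm square, 75 mm long, 40 g, 5 mm walls; its z axis runs along the marker to the closed end, y across, along the row; lower end open. One of the three caps is sound, two are dried fast, which cannot be seen. Grasp the upper half across the y faces.
- seat_a (a point): Point on barrel a where the centre of cap a is when fully on; axes as the cap's. The barrel's shoulder lies 38 mm below it. The cap covers a neck 54 mm long: it is off after a 60 mm straight pull along z. A sound cap is held by a snap detent that lets go at about 8 to 16 N within 5 mm of slide, then is nearly free; a dried-fast one stays put but for 1 mm of play.
- barrel_a (a joint): How far the barrel of marker a is drawn out of its rubber grip in the rack, in m along the marker's axis: 0 at rest, springs back; about 4 N per mm of pull. More than 7 mm (28 N) overstrains the grip.
- cap_b_mid (a point): Centre of the cap of one of three like-looking square paint markers (any letter can stand in any place). Cap: ribbed white plastic, 36 x 36 mm square, 75 mm long, 40 g, 5 mm walls; its z axis runs along the marker to the closed end, y across, along the row; lower end open. One of the three caps is sound, two are dried fast, which cannot be seen. Grasp the upper half across the y faces.
- seat_b (a point): Point on barrel b where the centre of cap b is when fully on; axes as the cap's. The barrel's shoulder lies 38 mm below it. The cap covers a neck 54 mm long: it is off after a 60 mm straight pull along z. A sound cap is held by a snap detent that lets go at about 8 to 16 N within 5 mm of slide, then is nearly free; a dried-fast one stays put but for 1 mm of play.
- barrel_b (a joint): How far the barrel of marker b is drawn out of its rubber grip in the rack, in m along the marker's axis: 0 at rest, springs back; about 4 N per mm of pull. More than 7 mm (28 N) overstrains the grip.
- cap_c_mid (a point): Centre of the cap of one of three like-looking square paint markers (any letter can stand in any place). Cap: ribbed white plastic, 36 x 36 mm square, 75 mm long, 40 g, 5 mm walls; its z axis runs along the marker to the closed end, y across, along the row; lower end open. One of the three caps is sound, two are dried fast, which cannot be seen. Grasp the upper half across the y faces.
- seat_c (a point): Point on barrel c where the centre of cap c is when fully on; axes as the cap's. The barrel's shoulder lies 38 mm below it. The cap covers a neck 54 mm long: it is off after a 60 mm straight pull along z. A sound cap is held by a snap detent that lets go at about 8 to 16 N within 5 mm of slide, then is nearly free; a dried-fast one stays put but for 1 mm of play.
- barrel_c (a joint): How far the barrel of marker c is drawn out of its rubber grip in the rack, in m along the marker's axis: 0 at rest, springs back; about 4 N per mm of pull. More than 7 mm (28 N) overstrains the grip.
Mind the look-alikes: they are no part of the job. There is more than one size of the tray; the one meant has the size given above. What is shaped like the part that bears cap_c_mid but yellow is not meant.

How it is judged:
By the outcome, as a careful person would: the job done as asked, in the order asked, and still so for the second after the job is handed in, with the robot touching nothing.
It also fails if it takes over 61 s, if anything falls off the work surface, if the arm or the gripper's body presses on something with over 40 N, if the wrist force passes 120 N, or if a joint passes its speed limit or range.

## Working session

There is one attempt and no reset: what is moved stays moved. The work goes in short steps, Python scripts to look and compute and a shell command to move; the robot and the scene stay as the last step left them, time stands still between calls to the robot, and variables do not carry over. Pictures are saved under pics/ and viewed, at most 10 in all, crops included, and the job is handed in when it is done.

```bash
mkdir -p pics; cat > h.py <<'E'
import numpy as np, cv2
from scipy.spatial.transform import Rotation as R
from station import robot
def rot(q): return R.from_quat([q[1],q[2],q[3],q[0]]).as_matrix()
def ray(f,u,v):
    K=np.array(f["K"]);d=np.linalg.solve(K,[u,v,1.0]);d=np.array([d[0],-d[1],-d[2]])
    return np.array(f["xyz"]),rot(f["orientation"])@d
def onz(f,u,v,z):
    o,d=ray(f,u,v);return o+d*(z-o[2])/d[2]
def proj(f,p):
    c=rot(f["orientation"]).T@(np.array(p)-np.array(f["xyz"]));c=np.array(f["K"])@[c[0],-c[1],-c[2]];return c[:2]/c[2]
E
python3 - <<'E'
from h import *
for n in("scene","top"):
    f=robot.grab_frame(n);cv2.imwrite(f"pics/{n}0.png",f["pixels"]);print(n,f["K"],f["xyz"],f["orientation"],f.keys())
    np.save(f"{n}0.npy",f,allow_pickle=True)
print(robot.get_obs())
E
```

```text
scene [[462.26832072   0.         264.24301654]
 [  0.         462.26832072 188.59421119]
 [  0.           0.           1.        ]] [ 1.2458665  -0.38151064  0.94163487] [0.77161577 0.3361856  0.22505885 0.49085319] dict_keys(['pixels', 'K', 'xyz', 'orientation'])
top [[346.90848411   0.         251.14245133]
 [  0.         346.90848411 194.1885121 ]
 [  0.           0.           1.        ]] [ 0.27812703 -0.04246703  1.12602484] [-0.66668605 -0.0718503   0.07810105  0.73774486] dict_keys(['pixels', 'K', 'xyz', 'orientation'])
{'time_s': 0.1, 'joint_pos': array([ 1.43310313e+00,  3.59319654e-01,  1.11365231e-02, -2.92544462e-04,
       -1.22409002e+00, -2.88083213e-01]), 'joint_vel': array([ 0.00022675, -0.00075983,  0.00037528,  0.00167105, -0.00021166,
        0.00088673]), 'effort': array([-4.98441714e-04, -5.84163415e+01,  2.93754619e+01,  7.01569185e+00,
        1.02201873e-02, -4.31681144e-05]), 'ee_pos': array([0.27863508, 0.6142607 , 0.18711038]), 'eef_rot': array([ 7.46655196e-04,  9.77413961e-01, -2.11332402e-01, -8.16707953e-05]), 'force': array([-0.03676176,  0.63242457, -1.00413247]), 'moment': array([-0.0174455 ,  0.01246451, -0.03481743]), 'gripper_force': 0.0, 'width': 0.08738571783697546}
```

View pics/scene0.png

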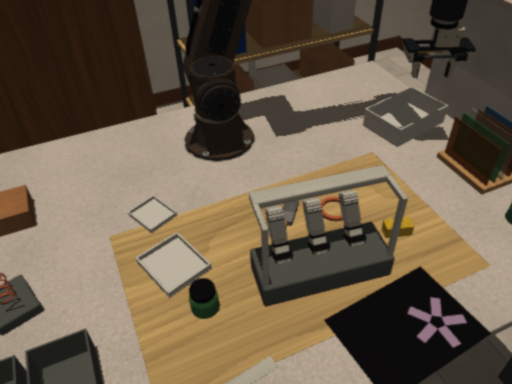

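View pics/top0.png

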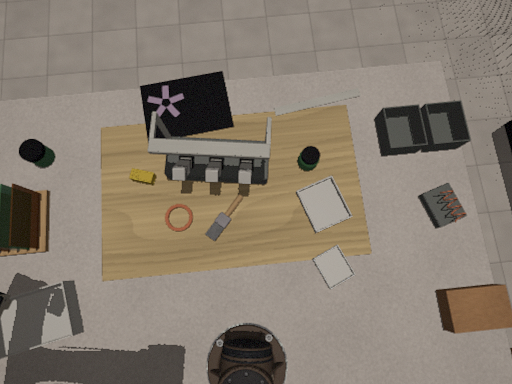

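The scene view shows the grey rack from behind at (322,240), with caps near (278,215), (315,212) and (352,210), and the light bar above them. The trays are at (173,263) large and (152,213) small.

The top view shows the caps at (179,173), (212,175) and (245,177). The jar is at (310,158), the foil at (179,217), the brush at (225,217), and the trays at (324,204) large and (333,267) small.

- **Look-alikes for the caps:** three white caps in the rack (wanted); the yellow piece at top (143,176) is not.
- **Look-alikes for the tray:** large at (324,204) and small at (333,267). I'll choose by measured size.

```bash
python3 - <<'E'
from h import *
T=np.load("top0.npy",allow_pickle=True).item();S=np.load("scene0.npy",allow_pickle=True).item()
a=cv2.resize(T["pixels"][100:200,140:285],None,fx=5.5,fy=3*1.0*0+5.5,interpolation=cv2.INTER_CUBIC)[:, :797]
cv2.imwrite("pics/c1.png",a)
b=cv2.resize(S["pixels"][165:305,240:415],None,fx=4.25,fy=4.25,interpolation=cv2.INTER_CUBIC)
cv2.imwrite("pics/c2.png",b);print(a.shape,b.shape)
# trays
h=cv2.cvtColor(T["pixels"],cv2.COLOR_BGR2HSV)
for (x0,y0,x1,y1) in((290,172,355,236),(308,240,360,292)):
    c=h[y0:y1,x0:x1];g=T["pixels"][y0:y1,x0:x1].astype(int)
    m=((c[...,1]<45)&(c[...,2]>(185 if y0<200 else 195))).astype(np.uint8)
    m=cv2.morphologyEx(m,cv2.MORPH_CLOSE,np.ones((5,5)))
    cs,_=cv2.findContours(m,0,2);k=max(cs,key=cv2.contourArea);r=cv2.minAreaRect(k)
    bp=cv2.boxPoints(r)+[x0,y0];P=np.array([onz(T,*p,.022) for p in bp])
    print(bp.round(1).tolist(),P[:,:2].round(3).tolist(),P.mean(0),np.linalg.norm(P[1]-P[0]),np.linalg.norm(P[2]-P[1]))
E
```

```text
(550, 797, 3) (595, 744, 3)Traceback (most recent call last):
  File "<stdin>", line 13, in <module>
ValueError: max() iterable argument is empty
```

View pics/c1.png

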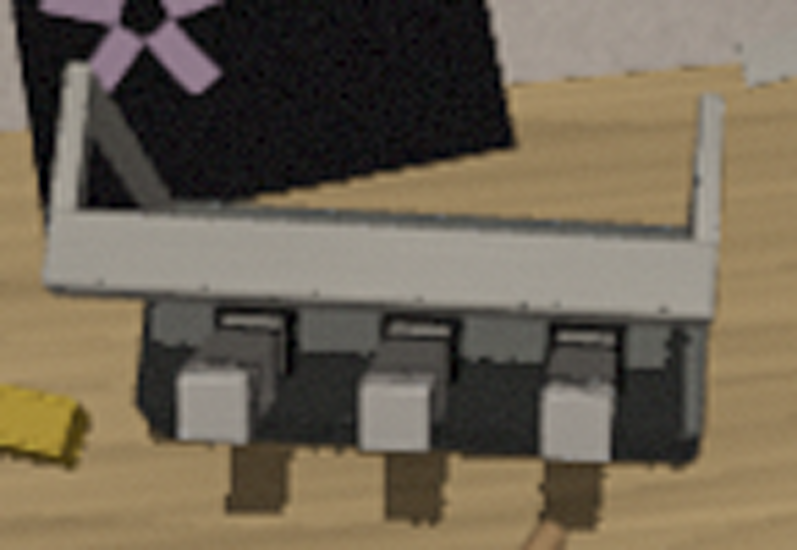

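View pics/c2.png

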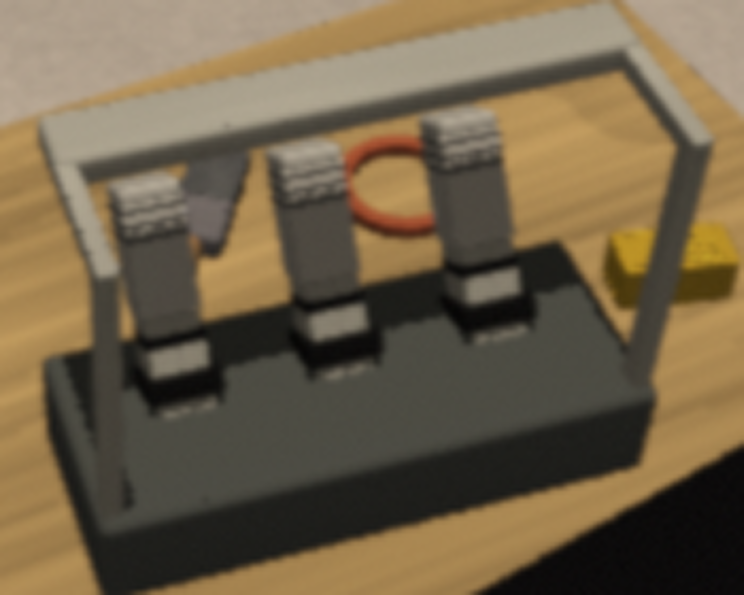

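The top crop shows the closed cap faces at crop (214,405), (396,413) and (577,421), all white. The bar's front edge runs from (50,288) to (712,316). The scene crop shows the caps' top rear edges near (148,192), (307,158) and (460,124).

```bash
cat >> h.py <<'E'
def tri(rs):
    A=np.zeros((3,3));b=np.zeros(3)
    for o,d in rs:
        d=d/np.linalg.norm(d);M=np.eye(3)-np.outer(d,d);A+=M;b+=M@o
    p=np.linalg.solve(A,b);return p,[np.linalg.norm(np.cross(p-o,d/np.linalg.norm(d))) for o,d in rs]
E
python3 - <<'E'
from h import *
T=np.load("top0.npy",allow_pickle=True).item();S=np.load("scene0.npy",allow_pickle=True).item()
t=lambda x,y:((x+.5)/5.5-.5+140,(y+.5)/5.5-.5+100)
s=lambda x,y:((x+.5)/4.25-.5+240,(y+.5)/4.25-.5+165)
P=[]
for name,a,b in(("L",(214,370),(460,124)),("M",(399,377),(307,158)),("R",(579,384),(148,192))):
    p,e=tri([ray(T,*t(*a)),ray(S,*s(*b))]);P.append(p);print(name,p.round(4),np.round(e,4))
P=np.array(P);print(np.linalg.norm(np.diff(P,axis=0),axis=1),np.degrees(np.arctan2(*(P[0]-P[2])[[1,0]])))
b=[onz(T,*t(x,y),.264) for x,y in((50,288),(712,316),(718,238),(75,208))];print(np.round(b,3))
d=b[0]-b[1];print("baryaw",np.degrees(np.arctan2(d[1],d[0]))-90,np.linalg.norm(d))
img=T["pixels"];h=cv2.cvtColor(img,cv2.COLOR_BGR2HSV)
print(h[204,324],h[190,300],h[267,333])
for (x0,y0,x1,y1) in((290,172,355,236),(308,240,360,292)):
    c=h[y0:y1,x0:x1]
    m=((c[...,1]<60)&(c[...,2]>100)).astype(np.uint8)
    if y0>200: m=((c[...,2]>h[267,333][2]-8)).astype(np.uint8)
    m=cv2.morphologyEx(m,cv2.MORPH_OPEN,np.ones((3,3)))
    cs,_=cv2.findContours(m,0,2);k=max(cs,key=cv2.contourArea);r=cv2.minAreaRect(k)
    bp=cv2.boxPoints(r)+[x0,y0];Q=np.array([onz(T,*p,.022) for p in bp])
    print(bp.round(1).tolist(),Q[:,:2].round(3).tolist(),Q.mean(0),np.linalg.norm(Q[1]-Q[0]),np.linalg.norm(Q[2]-Q[1]))
E
```

```text
L [0.5811 0.1341 0.1772] [0.0025 0.0025]
M [0.5682 0.0404 0.1776] [0.0011 0.0011]
R [ 0.5549 -0.0518  0.1785] [0.001 0.001]
[0.09455695 0.09315025] 81.96036977494023
[[ 0.603  0.195  0.264]
 [ 0.557 -0.116  0.264]
 [ 0.596 -0.123  0.264]
 [ 0.642  0.182  0.264]]
baryaw -8.35466555543286 0.3145579331525275
[ 21  21 170] [ 13  12 145] [ 16  19 172]
[[295.5, 190.6], [329.4, 174.3], [350.0, 217.1], [316.1, 233.4]] [[0.513, -0.21], [0.556, -0.328], [0.409, -0.372], [0.368, -0.257]] [ 0.46143544 -0.29158753  0.022     ] 0.12570327943854814 0.15409478847241956
[[313.6, 258.9], [335.6, 246.1], [351.5, 273.7], [329.6, 286.4]] [[0.29, -0.238], [0.322, -0.312], [0.233, -0.349], [0.202, -0.275]] [ 0.26171034 -0.29354357  0.022     ] 0.08093050235855151 0.09593022968504977
```

Rack yaw is about -8.2°, with the cap rear edges at z ≈ 0.178. The large tray (154 x 126 mm measured) at (0.461, -0.292) is the one meant. The next script plans rows to the pre-grasp above the left cap.

```bash
cat >> h.py <<'E'
from scipy.spatial.transform import Slerp
yaw=np.radians(-8.2);Rz=R.from_euler('z',yaw).as_matrix()
ax=Rz@[-np.sin(np.radians(35)),0,np.cos(np.radians(35))]
ty=-Rz[:,1];tz=-ax;RG=np.stack([np.cross(ty,tz),ty,tz],1)
off=Rz@[-.018*np.cos(np.radians(35)),0,-.018*np.sin(np.radians(35))]
FACE={k:np.array(v)+off for k,v in dict(L=(.5811,.1341,.1775),M=(.5682,.0404,.1778),R=(.5549,-.0518,.1782)).items()}
def rows(p,Rt,n,show=True):
    o=robot.get_obs();p0=o["ee_pos"];R0=rot(o["eef_rot"])
    sl=Slerp([0,1],R.from_matrix(np.stack([R0,Rt])))
    print("t",round(o["time_s"],2),"from",p0.round(4),"F",o["force"].round(1),"w",round(o["width"],4))
    for i in range(n):
        A=sl(i/n).as_matrix();B=sl((i+1)/n).as_matrix()
        print(*(A.T@((np.array(p)-p0)/n)).round(4),*R.from_matrix(A.T@B).as_rotvec(degrees=True).round(2))
E
python3 - <<'E'
from h import *
print(FACE);rows(FACE["L"]+ax*.05,RG,13)
E
```

```text
{'L': array([0.56650601, 0.13620303, 0.16717562]), 'M': array([0.55360601, 0.04250303, 0.16747562]), 'R': array([ 0.54030601, -0.04969697,  0.16787562])}
t 0.1 from [0.2786 0.6143 0.1871] F [-0.   0.6 -1. ] w 0.0874
0.0332 0.025 -0.0016 0.39 2.67 -1.21
0.0327 0.0256 -0.0002 0.39 2.67 -1.21
0.0322 0.0263 0.0011 0.39 2.67 -1.21
0.0315 0.027 0.0024 0.39 2.67 -1.21
0.0308 0.0277 0.0037 0.39 2.67 -1.21
0.03 0.0284 0.0049 0.39 2.67 -1.21
0.0292 0.029 0.0061 0.39 2.67 -1.21
0.0282 0.0297 0.0073 0.39 2.67 -1.21
0.0272 0.0303 0.0084 0.39 2.67 -1.21
0.0262 0.0309 0.0094 0.39 2.67 -1.21
0.0251 0.0315 0.0104 0.39 2.67 -1.21
0.0239 0.0321 0.0113 0.39 2.67 -1.21
0.0227 0.0327 0.0122 0.39 2.67 -1.21
```

```bash
python3 -m jog '.033 .025 -.002 .4 2.7 -1.2 -1; .033 .0255 0 .4 2.7 -1.2 -1; .032 .026 .001 .4 2.7 -1.2 -1; .0315 .027 .0025 .4 2.7 -1.2 -1; .031 .028 .0035 .4 2.7 -1.2 -1' && python3 -m jog '.03 .0285 .005 .4 2.7 -1.2 -1; .029 .029 .006 .4 2.7 -1.2 -1; .028 .03 .007 .4 2.7 -1.2 -1; .027 .03 .0085 .4 2.7 -1.2 -1; .026 .031 .0095 .4 2.7 -1.2 -1' && python3 -c "
from h import *
rows(FACE['L']+ax*.05,RG,3)"
```

```text
time_s: 0.6
ee_pos: [0.3791, 0.431, 0.1962]
eef_rot: [0.008, 0.98, -0.158, 0.119]
force: [0.1, -0.0, 0.4]
width: 0.0875
gripper_force: 0.0
time_s: 1.1
ee_pos: [0.4777, 0.2489, 0.2043]
eef_rot: [0.016, 0.966, -0.102, 0.236]
force: [1.5, -0.6, 0.9]
width: 0.0879
gripper_force: 0.0
t 1.1 from [0.4777 0.2489 0.2043] F [ 1.5 -0.6  0.9] w 0.0879
0.025 0.0313 0.0108 0.33 2.55 -1.21
0.0238 0.0319 0.0117 0.33 2.55 -1.21
0.0226 0.0324 0.0126 0.33 2.55 -1.21
```

```bash
python3 -m jog '.025 .031 .011 .3 2.5 -1.2 -1; .024 .032 .012 .3 2.5 -1.2 -1; .0225 .0325 .0125 .3 2.5 -1.2 -1; 0 0 0 0 0 0 -1' && python3 -c "
from h import *
rows(FACE['L']+ax*.05,RG,1)
for n in('scene','top'):
    f=robot.grab_frame(n);u,v=proj(f,FACE['L']);u,v=int(u),int(v)
    c=cv2.resize(f['pixels'][v-50:v+50,u-65:u+65],None,fx=3,fy=3,interpolation=cv2.INTER_CUBIC);cv2.imwrite('pics/p_'+n+'.png',c)
a=cv2.imread('pics/p_scene.png');b=cv2.imread('pics/p_top.png');cv2.imwrite('pics/p1.png',np.hstack([a,b]))
"
```

```text
time_s: 1.5
ee_pos: [0.5383, 0.1347, 0.207]
eef_rot: [0.024, 0.951, -0.073, 0.298]
force: [0.1, -0.3, 0.2]
width: 0.0875
gripper_force: 0.0
t 1.5 from [0.5383 0.1347 0.207 ] F [ 0.1 -0.3  0.2] w 0.0875
-0.0002 -0.0055 -0.0015 0.43 0.22 -0.43
```

View pics/p1.png

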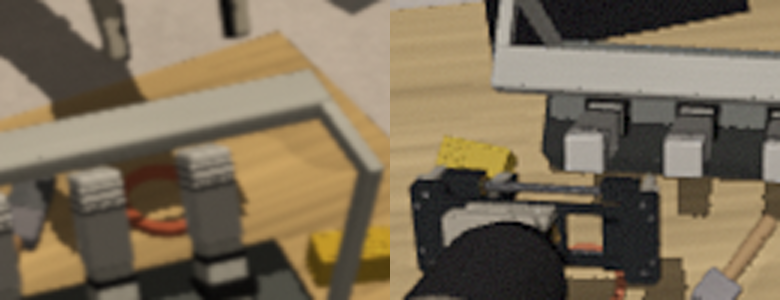

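The crops show both fingers above and on either side of the left cap, and the yellow piece is clear of them. I'll check the projected finger positions numerically.

```bash
python3 -c "
from h import *
o=robot.get_obs();A=rot(o['eef_rot']);p=o['ee_pos']
for n in('scene','top'):
    f=np.load(n+'0.npy',allow_pickle=True).item();c=proj(f,FACE['L']).astype(int)
    for q in(p,p+A@[0,.044,0],p+A@[0,-.044,0],FACE['L'],p+A@[0,.09,-.1],p+A@[0,-.09,-.1]):print(n,((proj(f,q)-c)*3+[195,150]).round())
"
```

```text
scene [187.  93.]
scene [137. 103.]
scene [237.  83.]
scene [198. 152.]
scene [63. -9.]
scene [272. -48.]
top [186. 168.]
top [234. 171.]
top [138. 166.]
top [197. 150.]
top [268. 215.]
top [ 50. 205.]
```

```bash
python3 -c "
from h import *
o=robot.get_obs();A=rot(o['eef_rot']);p=o['ee_pos'];L=[]
for n in('scene','top'):
    f=robot.grab_frame(n);c=proj(f,FACE['L']).astype(int);g=f['pixels'].copy()
    c=c-[0,15] if n=='scene' else c+[-10,10]
    x0,y0=c-[50,70]
    c=cv2.resize(g[y0:y0+140,x0:x0+100],None,fx=4,fy=4,interpolation=cv2.INTER_CUBIC)
    for q,k in((p+A@[0,.044,0],(0,0,255)),(p+A@[0,-.044,0],(0,255,0)),(p,(255,0,0))):
        u=((proj(f,q)-[x0,y0])*4).astype(int);cv2.circle(c,tuple(int(i) for i in u),4,k,1)
    L.append(c)
cv2.imwrite('pics/p2.png',np.hstack(L))
"
```

```text
(no output)
```

View pics/p2.png

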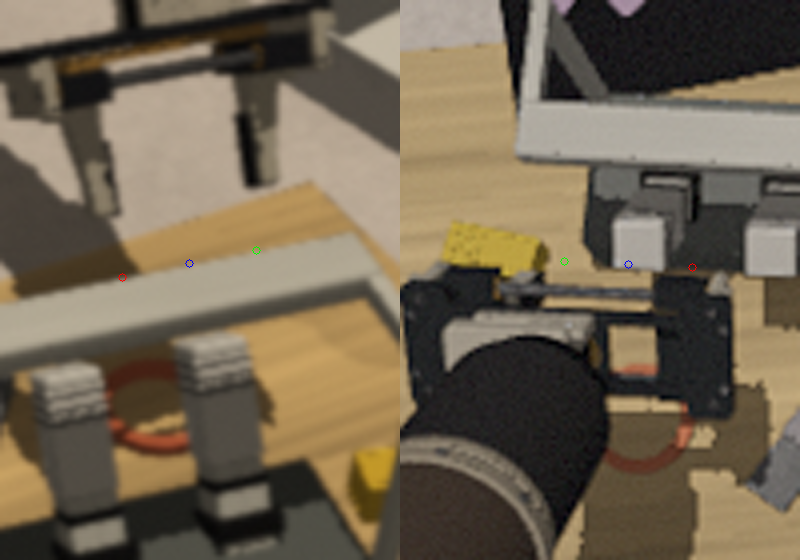

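```bash
python3 -c "
from h import *
S=np.load('scene0.npy',allow_pickle=True).item();T=np.load('top0.npy',allow_pickle=True).item()
for f in(S,T): print([proj(f,q).round() for q in([0,0,0],[.279,.615,.188],[.279,.615,.254],[.279-.413*.044,.615-.91*.044,.188],[.279+.413*.044,.615+.91*.044,.188],[.279+.413*.044,.615+.91*.044,.254])])
print([proj(f,FACE['M']).round() for f in (S,T)])
c=cv2.resize(S['pixels'][0:110,370:512],None,fx=4,fy=4,interpolation=cv2.INTER_CUBIC)
for q in([.279,.615,.188],[.279-.413*.044,.615-.91*.044,.188],[.279+.413*.044,.615+.91*.044,.188]):
  u=((proj(S,q)-[370,0])*4).astype(int);cv2.circle(c,(int(u[0]),int(u[1])),4,(0,0,255),1)
cv2.imwrite('pics/p3.png',c)
"
```

```text
[array([219., 139.]), array([428.,  87.]), array([432.,  68.]), array([414.,  88.]), array([442.,  87.]), array([447.,  68.])]
[array([247., 365.]), array([  1., 295.]), array([-18., 297.]), array([ 16., 300.]), array([-14., 289.]), array([-35., 291.])]
[array([310., 201.]), array([213., 174.])]
```

View pics/p3.png

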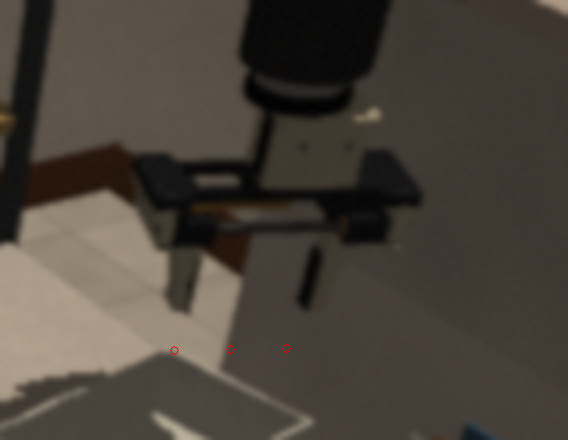

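The seen fingertips lie about 35–40 mm behind the reported TCP along the tool axis, both here and in the first picture, with no sideways error. I'll test this by touch: go to 30 mm past the cap face by the reported pose, and close softly.

```bash
python3 -m jog '0 -.0055 0 .4 .2 -.4 -1; 0 0 .03 0 0 0 -1; 0 0 .03 0 0 0 -1; 0 0 .019 0 0 0 -1; 0 0 0 0 0 0 -1' && python3 -m jog '0 0 0 0 0 0 .1;0 0 0 0 0 0 .3;0 0 0 0 0 0 .5;0 0 0 0 0 0 .5;0 0 0 0 0 0 .5' 3
```

```text
time_s: 2.2
ee_pos: [0.5924, 0.148, 0.1547]
eef_rot: [0.024, 0.955, -0.066, 0.287]
force: [0.1, -0.9, -0.5]
width: 0.0874
gripper_force: 0.0
time_s: 2.7
ee_pos: [0.592, 0.1473, 0.1578]
eef_rot: [0.023, 0.955, -0.066, 0.289]
force: [-0.0, 0.3, 0.9]
width: 0.0532
gripper_force: 0.0
```

```bash
python3 -c "
from h import *
o=robot.get_obs();print({k:np.round(v,3) for k,v in o.items()});p=o['ee_pos'];A=rot(o['eef_rot'])
print('tool-frame dev',RG.T@(p-FACE['L']))
f=robot.grab_frame('scene');g=f['pixels'];c=proj(f,FACE['L']).astype(int);x0,y0=c-[75,85]
c=cv2.resize(g[y0:y0+140,x0:x0+150],None,fx=4,fy=4,interpolation=cv2.INTER_CUBIC)
u=((proj(f,p)-[x0,y0])*4).astype(int);cv2.circle(c,(int(u[0]),int(u[1])),4,(0,0,255),1)
cv2.imwrite('pics/p4.png',c)
o=robot.get_obs();print({k:np.round(o[k],4) for k in('ee_pos','joint_pos','eef_rot')})
"
```

```text
{'time_s': np.float64(2.7), 'joint_pos': array([ 0.565,  0.002, -1.016,  1.356, -0.382, -0.383]), 'joint_vel': array([-0.007,  0.005, -0.001,  0.002,  0.001, -0.001]), 'effort': array([ 9.8000e-02, -2.4116e+01,  2.3966e+01,  1.4600e+00, -7.1100e-01,
       -1.7000e-02]), 'ee_pos': array([0.592, 0.147, 0.158]), 'eef_rot': array([ 0.023,  0.955, -0.066,  0.289]), 'force': array([-0.033,  0.316,  0.901]), 'moment': array([0.18 , 1.77 , 0.037]), 'gripper_force': np.float64(0.0), 'width': np.float64(0.053)}
tool-frame dev [ 0.01396549 -0.0146107   0.02125672]
{'ee_pos': array([0.592 , 0.1471, 0.1576]), 'joint_pos': array([ 0.565 ,  0.0022, -1.0161,  1.3557, -0.3821, -0.3833]), 'eef_rot': array([ 0.0234,  0.9547, -0.0666,  0.2892])}
```

View pics/p4.png

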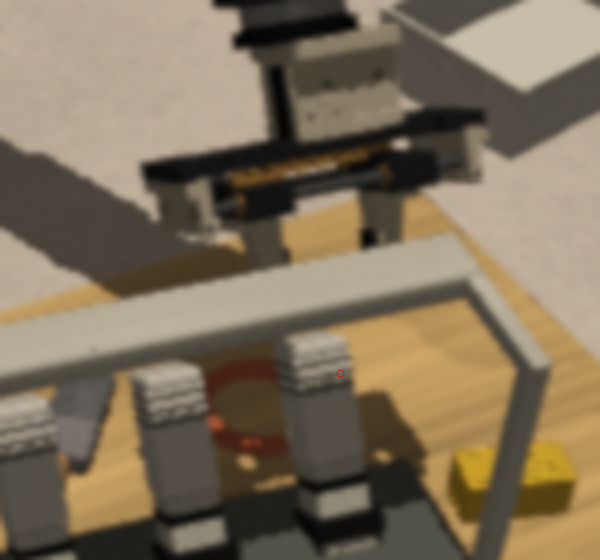

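The joints show q3 at its limit (-1.016 of -1.02) and the wrist near-singular, so the arm cannot get closer to the leftmost marker this way. The bar hides the fingertips in this view. I'll back off and fit the arm's kinematics from a few logged poses.

```bash
cat > lg.py <<'E'
from h import *
import json
o=robot.get_obs();open('log.jsonl','a').write(json.dumps([o[k].tolist() for k in('joint_pos','ee_pos','eef_rot')])+'\n')
E
python3 - <<'E'
import json
open('log.jsonl','w').write(json.dumps([[1.43310313,.359319654,.0111365,-.000292544,-1.22409002,-.288083213],[.27863508,.6142607,.18711038],[7.46655196e-04,9.77413961e-01,-2.11332402e-01,-8.16707953e-05]])+'\n')
E
python3 lg.py
python3 -m jog '0 0 -.02 0 0 0 0; 0 0 -.03 0 0 0 -1; 0 0 -.03 0 0 0 -1;0 0 0 0 0 0 -1'; python3 lg.py
python3 -m jog '0 .03 -.02 0 0 0 -1; 0 .04 -.02 0 0 0 -1; 0 .04 0 0 0 0 -1;0 0 0 0 0 0 -1'; python3 lg.py;cat log.jsonl; python3 -c "
from station import robot;print(robot.hold_point_z)"
```

```text
time_s: 3.15
ee_pos: [0.5479, 0.156, 0.2274]
eef_rot: [0.021, 0.954, -0.066, 0.29]
force: [0.5, 0.4, 0.1]
width: 0.0638
gripper_force: 0.0
time_s: 3.55
ee_pos: [0.5093, 0.0446, 0.2578]
eef_rot: [0.023, 0.955, -0.068, 0.289]
force: [0.7, -0.1, -0.8]
width: 0.087
gripper_force: 0.0
[[1.43310313, 0.359319654, 0.0111365, -0.000292544, -1.22409002, -0.288083213], [0.27863508, 0.6142607, 0.18711038], [0.000746655196, 0.977413961, -0.211332402, -8.16707953e-05]]
[[0.5649630880455008, 0.0021997625134760543, -1.0161023797001614, 1.3556835971746586, -0.3820619368281355, -0.3833162100608994], [0.5920229761999183, 0.1471224821861529, 0.15762980328052556], [0.02340267052077245, 0.9546584756085884, -0.06657603454839899, 0.28921815569737797]]
[[0.8664534030999252, -0.1406366993184969, -0.9234765223518971, 0.8932179586204346, -0.6492610097496464, -0.12772538038031753], [0.5478540952168574, 0.15596174817899422, 0.22740337687630127], [0.020931117385680553, 0.9543873313502043, -0.06624512332292945, 0.2903761245680371]]
[[0.7822021049689036, -0.3353523324169893, -0.9524019028381575, 0.741642913651886, -0.7217621034765425, 0.13319013092997214], [0.509324048735623, 0.0445716725546497, 0.2577889034832739], [0.023159931695387995, 0.954548984919965, -0.06839747365526633, 0.2891740627195091]]
0.0188
```

```bash
cat > kin.py <<'E'
from h import *
import json
from scipy.optimize import least_squares
def rx(t,a): return R.from_euler(a,t).as_matrix()
# params: a1,d1,a2,a3,d4,d6, tool
def fk(q,P):
    a1,d1,a2,a3,d4,d6,tx,ty_=P
    A=rx(q[0],'z');p=np.array([0,0,d1])+A@[a1,0,0]
    A=A@rx(q[1],'y');p=p+A@[0,0,a2]
    A=A@rx(-q[2],'y');p=p+A@[0,0,a3]+A@[d4,0,0]
    A=A@rx(S4*q[3],'x')@rx(-q[4],'y')@rx(S6*q[5],'x')
    p=p+A@[d6,tx,ty_]
    return p,A
S4=S6=1
D=[tuple(map(np.array,json.loads(l))) for l in open('log.jsonl')]
best=None
for s4 in(1,-1):
  for s6 in(1,-1):
    S4,S6=s4,s6
    Ms=[]
    for q,p,w in D: Ms.append(fk(q,[0]*8)[1].T@rot(w))
    e=max(np.abs(M-Ms[0]).max() for M in Ms)
    if best is None or e<best[0]: best=(e,s4,s6,Ms[0])
_,S4,S6,MT=best
f=lambda P:np.concatenate([fk(q,P)[0]-p for q,p,w in D]+[.002*(P-np.array([0,.4,.4,.0,.4,.3,0,0]))])
r=least_squares(f,[0,.4,.4,.0,.4,.3,0,0]);P=r.x
def ik(pos,Rt,q0):
    lo=np.array([-3.07,-1.43,-1.02,-3.03,-3.05,-3.03])+.01;hi=np.array([3.07,2.12,1.25,1.67,-.01,3.03])-.01
    def g(q):
        p,A=fk(q,P);return np.r_[(p-pos)*5,R.from_matrix((A@MT).T@Rt).as_rotvec()]
    s=least_squares(g,np.clip(q0,lo,hi),bounds=(lo,hi));return s.x,np.abs(s.fun).max()
E
python3 - <<'E'
from kin import *
print(best);print(P.round(4),np.abs(f(P)[:3*len(D)]).max())
rng=np.random.default_rng(0)
for k in 'LMR':
  for flip in(0,1):
    Rt=RG@np.diag([-1,-1,1]) if flip else RG
    for dz in(.05,-.03,-.07):
        sols=[]
        for i in range(25):
            q,e=ik(FACE[k]+ax*dz,Rt,rng.uniform([-1,-1,-1,-3,-3,-3],[1,1,1,1.6,0,3]))
            if e<.002 and not any(np.abs(q-s).max()<.02 for s in sols): sols.append(q)
        print(k,flip,dz,[s.round(2).tolist() for s in sols])
E
```

```text
(np.float64(2.6125989657695793e-08), -1, -1, array([[ 8.20054920e-09,  2.61259898e-08,  1.00000000e+00],
       [-1.00000000e+00,  2.16592148e-09,  8.20054916e-09],
       [-2.16592146e-09, -1.00000000e+00,  2.61259898e-08]]))
[-0.216   0.2443  0.7678  0.0629  0.4872  0.6724 -0.1503  0.1643] 0.019443410385396383
L 0 0.05 [[1.35, -0.12, -1.0, 0.86, -0.86, -0.56]]
L 0 -0.03 []
L 0 -0.07 []
L 1 0.05 [[0.85, 0.26, -0.15, 0.66, -0.9, -2.91], [-2.3, -1.07, -0.71, -0.63, -2.19, 0.27]]
L 1 -0.03 [[0.77, 0.33, -0.2, 0.71, -0.77, -2.93], [-2.38, -1.15, -0.81, -0.61, -2.23, 0.36]]
L 1 -0.07 [[0.73, 0.36, -0.22, 0.74, -0.71, -2.95], [-2.41, -1.2, -0.85, -0.6, -2.25, 0.39]]
M 0 0.05 [[-1.61, -0.13, -1.0, -0.87, -0.84, -2.6]]
M 0 -0.03 []
M 0 -0.07 []
M 1 0.05 [[0.71, 0.17, -0.28, 0.65, -0.8, -2.8], [-2.43, -0.96, -0.76, -0.54, -2.14, 0.51]]
M 1 -0.03 [[0.62, 0.24, -0.33, 0.71, -0.66, -2.83]]
M 1 -0.07 [[0.59, 0.28, -0.35, 0.75, -0.6, -2.86], [-2.56, -1.09, -0.91, -0.48, -2.17, 0.65]]
R 0 0.05 [[-1.68, -0.0, -0.89, -0.85, -0.87, -2.54]]
R 0 -0.03 [[-1.36, 0.1, -0.98, -1.2, -0.62, -2.44]]
R 0 -0.07 [[-1.22, 0.17, -1.01, -1.44, -0.53, -2.3]]
R 1 0.05 [[0.51, 0.09, -0.38, 0.59, -0.68, -2.61], [-2.63, -0.86, -0.78, -0.42, -2.11, 0.78]]
R 1 -0.03 [[0.43, 0.17, -0.42, 0.65, -0.54, -2.64]]
R 1 -0.07 [[0.4, 0.22, -0.44, 0.7, -0.48, -2.67], [-2.74, -0.99, -0.95, -0.35, -2.12, 0.92]]
```

The orientation model is exact, but the start pose shows a sideways arm offset of about 0.19 m that the fit lacks. I'll add it and refit.

```bash
sed -i "s/a1,d1,a2,a3,d4,d6,tx,ty_=P/a1,d1,a2,a3,d4,d6,b=P/; s/+A@\[a1,0,0\]/+A@[a1,b,0]/; s/\[d6,tx,ty_\]/[d6,0,0]/; s/\[0,.4,.4,.0,.4,.3,0,0\]/[0,.4,.4,.0,.4,.3,-.19]/g; s/\[0\]\*8/[0]*7/; s/\.002\*(P/.001*(P/" kin.py
cat > t.py <<'E'
from kin import *
print(P.round(4),f(P)[:3*len(D)].round(4))
rng=np.random.default_rng(0)
for k in 'LMR':
  for flip in(0,1):
    Rt=RG@np.diag([-1,-1,1]) if flip else RG
    for dz in(.05,-.03,-.07):
        sols=[]
        for i in range(25):
            q,e=ik(FACE[k]+ax*dz,Rt,rng.uniform([-1,-1,-1,-3,-3,-3],[1,1,1,1.6,0,3]))
            if e<.002 and not any(np.abs(q-s).max()<.02 for s in sols): sols.append(q)
        print(k,flip,dz,[s.round(2).tolist() for s in sols])
E
python3 t.py
```

```text
[ 0.2991 -0.0673  0.5253  0.1151  0.1283  0.2749 -0.169 ] [-0.023  -0.0002  0.0269  0.0426 -0.0635  0.023  -0.01    0.016  -0.0118
 -0.0283  0.0222 -0.038 ]
L 0 0.05 [[0.82, -0.17, -1.0, 0.98, -0.6, -0.19]]
L 0 -0.03 []
L 0 -0.07 []
L 1 0.05 [[0.82, -0.17, -1.0, 0.98, -0.6, 2.95]]
L 1 -0.03 []
L 1 -0.07 []
M 0 0.05 []
M 0 -0.03 []
M 0 -0.07 []
M 1 0.05 []
M 1 -0.03 []
M 1 -0.07 []
R 0 0.05 []
R 0 -0.03 []
R 0 -0.07 []
R 1 0.05 []
R 1 -0.03 []
R 1 -0.07 []
```

```bash
python3 - <<'E'
import sys;sys.argv=['x']
from kin import *
import itertools
def cols(q):
    A1=rx(q[0],'z');A2=A1@rx(q[1],'y');A3=A2@rx(-q[2],'y');A4=A3@rx(S4*q[3],'x');A5=A4@rx(-q[4],'y');A6=A5@rx(S6*q[5],'x')
    return {'a1x':A1[:,0],'b':A1[:,1],'d1':np.array([0,0,1.]),'a2z':A2[:,2],'a2x':A2[:,0],'a3z':A3[:,2],'d4':A3[:,0],'w4y':A4[:,1],'w4z':A4[:,2],'w5z':A5[:,2],'d6':A6[:,0],'t y':A6[:,1],'t z':A6[:,2]}
C=[cols(q) for q,_,_ in D];y=np.concatenate([p for _,p,_ in D])
N=list(C[0])
res=[]
for n in(4,5,6,7):
  for k in itertools.combinations(N,n):
    X=np.stack([np.concatenate([c[j] for c in C]) for j in k],1)
    s=np.linalg.lstsq(X,y,rcond=None)[0];res.append((np.abs(X@s-y).max(),n,k,s.round(4)))
res.sort(key=lambda r:r[0]*1.5**r[1])
for r in res[:12]:print(r)
E
```

```text
(np.float64(4.97710289648623e-10), 7, ('d1', 'a2z', 'a2x', 'd4', 'w4y', 'w4z', 'd6'), array([ 0.1988,  0.6016, -0.    ,  0.4636, -0.1918, -0.    ,  0.4166]))
(np.float64(4.985274137947471e-10), 7, ('d1', 'a2z', 'a2x', 'd4', 'w4y', 'd6', 't y'), array([ 0.1988,  0.6016, -0.    ,  0.4636, -0.1918,  0.4166, -0.    ]))
(np.float64(8.187880928822722e-10), 6, ('d1', 'a2z', 'a2x', 'd4', 'w4y', 'd6'), array([ 0.1988,  0.6016, -0.    ,  0.4636, -0.1918,  0.4166]))
(np.float64(6.360654225545659e-10), 7, ('d1', 'a2z', 'a2x', 'a3z', 'd4', 'w4y', 'd6'), array([ 0.1988,  0.6016, -0.    , -0.    ,  0.4636, -0.1918,  0.4166]))
(np.float64(6.364123672497612e-10), 7, ('b', 'd1', 'a2z', 'a2x', 'd4', 'w4y', 'd6'), array([-0.    ,  0.1988,  0.6016, -0.    ,  0.4636, -0.1918,  0.4166]))
(np.float64(7.127520795791042e-10), 7, ('d1', 'a2z', 'a2x', 'd4', 'w4y', 'w5z', 'd6'), array([ 0.1988,  0.6016, -0.    ,  0.4636, -0.1918, -0.    ,  0.4166]))
(np.float64(7.911712673891458e-10), 7, ('a1x', 'd1', 'a2z', 'a2x', 'd4', 'w4y', 'd6'), array([-0.    ,  0.1988,  0.6016, -0.    ,  0.4636, -0.1918,  0.4166]))
(np.float64(8.025598310923421e-10), 7, ('d1', 'a2z', 'a2x', 'd4', 'w4y', 'd6', 't z'), array([ 0.1988,  0.6016, -0.    ,  0.4636, -0.1918,  0.4166, -0.    ]))
(np.float64(1.4621067967457435e-09), 6, ('b', 'd1', 'a2z', 'd4', 'w4y', 'd6'), array([-0.    ,  0.1988,  0.6016,  0.4636, -0.1918,  0.4166]))
(np.float64(1.1699821111932351e-09), 7, ('b', 'd1', 'a2z', 'd4', 'w4y', 'd6', 't y'), array([-0.    ,  0.1988,  0.6016,  0.4636, -0.1918,  0.4166,  0.    ]))
(np.float64(1.8113635036343112e-09), 6, ('d1', 'a2z', 'd4', 'w4y', 'w5z', 'd6'), array([ 0.1988,  0.6016,  0.4636, -0.1918, -0.    ,  0.4166]))
(np.float64(1.3564807055388428e-09), 7, ('b', 'd1', 'a2z', 'd4', 'w4y', 'w4z', 'd6'), array([-0.    ,  0.1988,  0.6016,  0.4636, -0.1918,  0.    ,  0.4166]))
```

The exact arm model is found: wrist offset 0.192, links 0.602 and 0.464, tool 0.417. Next I'll enumerate the IK for all three markers with depth margin.

```bash
sed -i "s/a1,d1,a2,a3,d4,d6,b=P/d1,a2,d4,w,d6=P/; s/+A@\[a1,b,0\]//; s/A@\[0,0,a3\]+//; s/p=p+A@\[0,0,a2\]/p=p+A@[0,0,a2]/; s/@rx(-q\[4\],'y')@rx(S6\*q\[5\],'x')//; s/^    p=p+A@\[d6,0,0\]/    p=p+A@[0,w,0];A=A@rx(-q[4],'y')@rx(S6*q[5],'x');p=p+A@[d6,0,0]/; s/\[0\]\*7/[0]*5/; /^f=lambda/d; s/^r=least.*/P=[.1988,.6016,.4636,-.1918,.4166]/" kin.py
sed -i 's/^print(P.*/print([np.abs(fk(q,P)[0]-p).max() for q,p,w in D])/; s/(.05,-.03,-.07)/(.06,-.03,-.08)/' t.py; python3 t.py
```

```text
[np.float64(4.099281820765799e-05), np.float64(3.409602422110858e-05), np.float64(3.40499747577272e-05), np.float64(3.409904227930083e-05)]
L 0 0.06 [[0.85, -0.17, -1.0, 0.98, -0.62, -0.21]]
L 0 -0.03 []
L 0 -0.08 []
L 1 0.06 [[0.85, -0.17, -1.0, 0.98, -0.62, 2.93]]
L 1 -0.03 []
L 1 -0.08 []
M 0 0.06 []
M 0 -0.03 []
M 0 -0.08 []
M 1 0.06 []
M 1 -0.03 []
M 1 -0.08 []
R 0 0.06 []
R 0 -0.03 []
R 0 -0.08 []
R 1 0.06 []
R 1 -0.03 []
R 1 -0.08 []
```

```bash
cat > t2.py <<'E'
from kin import *
rng=np.random.default_rng(1)
def tilt(th):
    a=Rz@[-np.sin(np.radians(th)),0,np.cos(np.radians(th))];z=-a;return np.stack([np.cross(ty,z),ty,z],1)
if __name__=='__main__':
  for k in 'LMR':
   for th in(35,27,45):
    hold=FACE[k]-ax*.022
    for d in(0,.037):
        Rt=tilt(th);sols=[];be=9
        for i in range(60):
            q,e=ik(hold+Rt[:,2]*(.019+d),Rt,rng.uniform([-3,-1,-1,-3,-3,-3],[3,1.5,1.2,1.6,0,3]))
            be=min(e,be)
            if e<.002 and not any(np.abs(q-s).max()<.02 for s in sols): sols.append(q)
        print(k,th,d,round(be,3),[s.round(2).tolist() for s in sols],flush=True)
E
time python3 t2.py
```

```text
L 35 0 0.058 []
L 35 0.037 0.062 []
L 27 0 0.0 [[0.65, 0.05, -0.93, 0.94, -0.41, -0.06]]
L 27 0.037 0.0 [[0.5, 0.11, -0.98, 1.25, -0.29, -0.25]]
L 45 0 0.034 []
L 45 0.037 0.038 []
M 35 0 0.111 []
M 35 0.037 0.072 []
M 27 0 0.0 [[0.47, -0.02, -0.99, 0.93, -0.33, 0.11]]
M 27 0.037 0.022 []
M 45 0 0.062 []
M 45 0.037 0.036 []
R 35 0 0.11 []
R 35 0.037 0.137 []
R 27 0 0.0 [[0.3, -0.05, -1.0, 0.8, -0.27, 0.4]]
R 27 0.037 0.027 []
R 45 0 0.135 []
R 45 0.037 0.102 []
real	1m26.013s
user	1m26.278s
sys	0m0.196s
```

```bash
cat > aik.py <<'E'
from kin import *
LO=np.array([-3.07,-1.43,-1.02,-3.03,-3.05,-3.03]);HI=np.array([3.07,2.12,1.25,1.67,0,3.03])
wr=lambda a:(a+np.pi)%(2*np.pi)-np.pi
def aik(pos,Rt,chk=True):
    d1,a2,d4,w,d6=P;z=Rt[:,2];C=pos-d6*z-np.array([0,0,d1]);out=[]
    ph=np.linspace(0,2*np.pi,2881);n=np.cos(ph)[:,None]*Rt[:,0]+np.sin(ph)[:,None]*Rt[:,1];W=C-w*n
    for back in(0,1):
      for s in(1,-1):
        q1=np.arctan2(W[:,1],W[:,0])+back*np.pi;r=np.hypot(W[:,0],W[:,1])*(-1 if back else 1)
        D2=r**2+W[:,2]**2;c=(a2**2+d4**2-D2)/(2*a2*d4);ok=np.abs(c)<=1
        g=np.arccos(np.clip(c,-1,1))*s           # interior angle
        q3=wr(g-np.pi/2)                          # q3=0 -> 90deg
        # wrist in plane: a2*(sin q2,cos q2)+d4*(cos(q2-q3), -sin(q2-q3))
        kx=a2*0+d4*np.cos(q3);kz=a2+d4*np.sin(q3)
        q2=wr(np.arctan2(r,W[:,2])-np.arctan2(kx,kz))
        t=q2-q3;u=np.stack([np.cos(t)*np.cos(q1),np.cos(t)*np.sin(q1),-np.sin(t)],1)
        f=(u*n).sum(1)
        for i in np.where((f[:-1]*f[1:]<0)&ok[:-1]&ok[1:]&(np.abs(f[:-1]-f[1:])<.1))[0]:
            A3=rx(q1[i],'z')@rx(t[i],'y');m=A3.T@n[i];q4=wr(S4*np.arctan2(m[2],m[1]))
            A4=A3@rx(S4*q4,'x');v=A4.T@z;q5=wr(-np.arctan2(-v[2],v[0]))
            A5=A4@rx(-q5,'y');M=A5.T@(Rt@MT.T);q6=wr(S6*np.arctan2(M[2,1],M[1,1]))
            for f6 in(0,np.pi):
                q=np.array([wr(q1[i]),q2[i],q3[i],q4,q5,wr(q6+f6)])
                p,A=fk(q,P)
                if np.linalg.norm(p-pos)>.01: continue
                if not chk or (np.all(q>=LO)&np.all(q<=HI)): out.append(q)
    return out
E
cat > t3.py <<'E'
from aik import *
from t2 import tilt
q,p,w=D[1];print([x.round(2).tolist() for x in aik(p,rot(w))],q.round(2))
for k in 'LMR':
  for th in(20,25,30,35,40,50):
    for d in(0,.037):
      Rt=tilt(th);hold=FACE[k]-ax*.02
      print(k,th,d,[x.round(2).tolist() for x in aik(hold+Rt[:,2]*(.019+d),Rt)])
E
python3 t3.py
```

```text
[[0.56, 0.0, -1.02, 1.36, -0.38, -0.38], [0.56, 0.0, -1.02, 1.36, -0.38, 2.76]] [ 0.56  0.   -1.02  1.36 -0.38 -0.38]
L 20 0 [[0.7, 0.09, -0.72, 0.49, -0.58, 0.34], [0.7, 0.09, -0.72, 0.49, -0.58, -2.8]]
L 20 0.037 [[0.66, 0.15, -0.77, 0.57, -0.48, 0.28], [0.66, 0.15, -0.77, 0.57, -0.48, -2.87]]
L 25 0 [[0.68, 0.05, -0.87, 0.77, -0.46, 0.08]]
L 25 0.037 [[0.59, 0.12, -0.92, 0.98, -0.35, -0.07]]
L 30 0 [[0.56, 0.03, -1.0, 1.22, -0.35, -0.27], [0.56, 0.03, -1.0, 1.22, -0.35, 2.88]]
L 30 0.037 []
L 35 0 []
L 35 0.037 []
L 40 0 []
L 40 0.037 []
L 50 0 []
L 50 0.037 []
M 20 0 [[0.55, 0.03, -0.77, 0.44, -0.54, 0.53], [0.55, 0.03, -0.77, 0.44, -0.54, -2.62]]
M 20 0.037 [[0.51, 0.09, -0.82, 0.53, -0.43, 0.46], [0.51, 0.09, -0.82, 0.53, -0.43, -2.68]]
M 25 0 [[0.52, -0.01, -0.93, 0.73, -0.4, 0.26], [0.52, -0.01, -0.93, 0.73, -0.4, -2.88]]
M 25 0.037 [[0.39, 0.06, -0.99, 1.01, -0.26, 0.08]]
M 30 0 []
M 30 0.037 []
M 35 0 []
M 35 0.037 []
M 40 0 []
M 40 0.037 []
M 50 0 []
M 50 0.037 [[-0.25, 0.05, -0.76, -2.47, -0.13, -2.17], [-0.25, 0.05, -0.76, -2.47, -0.13, 0.97]]
R 20 0 [[0.37, -0.0, -0.77, 0.34, -0.52, 0.78], [0.37, -0.0, -0.77, 0.34, -0.52, -2.36]]
R 20 0.037 [[0.34, 0.07, -0.82, 0.41, -0.41, 0.73], [0.34, 0.07, -0.82, 0.41, -0.41, -2.41]]
R 25 0 [[0.35, -0.04, -0.92, 0.61, -0.36, 0.54], [0.35, -0.04, -0.92, 0.61, -0.36, -2.6]]
R 25 0.037 [[0.23, 0.03, -1.0, 0.89, -0.2, 0.35], [0.23, 0.03, -1.0, 0.89, -0.2, -2.79]]
R 30 0 []
R 30 0.037 []
R 35 0 []
R 35 0.037 []
R 40 0 []
R 40 0.037 []
R 50 0 []
R 50 0.037 []
```

Steeper tool tilts (20–25° from vertical, still closing across the y faces) are reachable for all three markers and stay clear of the bar. I'll check the whole pull path at 22°, then the rows to a pre-grasp at L.

```bash
cat > t4.py <<'E'
from aik import *
from t2 import tilt
Rt=tilt(22)
for k in 'LMR':
  for d in(0,.037):
    for s in(0,.03,.08,.13):
      print(k,d,s,[x.round(2).tolist() for x in aik(FACE[k]-ax*.015+ax*s+Rt[:,2]*(.019+d),Rt)][:1])
q=FACE['L']-ax*.015+ax*.06+Rt[:,2]*.019
rows(q,Rt,5)
E
python3 t4.py
```

```text
L 0 0 [[0.71, 0.06, -0.78, 0.58, -0.55, 0.25]]
L 0 0.03 [[0.76, 0.01, -0.76, 0.53, -0.62, 0.27]]
L 0 0.08 [[0.83, -0.07, -0.72, 0.47, -0.76, 0.28]]
L 0 0.13 [[0.9, -0.15, -0.68, 0.43, -0.89, 0.28]]
L 0.037 0 [[0.66, 0.12, -0.83, 0.69, -0.44, 0.16]]
L 0.037 0.03 [[0.71, 0.07, -0.8, 0.61, -0.52, 0.21]]
L 0.037 0.08 [[0.79, -0.02, -0.77, 0.52, -0.65, 0.25]]
L 0.037 0.13 [[0.86, -0.1, -0.73, 0.46, -0.79, 0.26]]
M 0 0 [[0.56, 0.0, -0.83, 0.53, -0.5, 0.44]]
M 0 0.03 [[0.6, -0.06, -0.81, 0.48, -0.59, 0.46]]
M 0 0.08 [[0.67, -0.15, -0.77, 0.42, -0.73, 0.47]]
M 0 0.13 [[0.75, -0.24, -0.73, 0.39, -0.87, 0.46]]
M 0.037 0 [[0.5, 0.07, -0.88, 0.65, -0.38, 0.35]]
M 0.037 0.03 [[0.55, 0.01, -0.86, 0.56, -0.47, 0.4]]
M 0.037 0.08 [[0.63, -0.09, -0.82, 0.47, -0.62, 0.44]]
M 0.037 0.13 [[0.7, -0.19, -0.78, 0.42, -0.76, 0.45]]
R 0 0 [[0.38, -0.03, -0.82, 0.42, -0.48, 0.71]]
R 0 0.03 [[0.41, -0.09, -0.8, 0.38, -0.56, 0.72]]
R 0 0.08 [[0.47, -0.19, -0.77, 0.34, -0.7, 0.73]]
R 0 0.13 [[0.53, -0.29, -0.73, 0.32, -0.85, 0.72]]
R 0.037 0 [[0.33, 0.04, -0.88, 0.52, -0.35, 0.63]]
R 0.037 0.03 [[0.37, -0.02, -0.85, 0.45, -0.44, 0.67]]
R 0.037 0.08 [[0.43, -0.13, -0.82, 0.38, -0.59, 0.71]]
R 0.037 0.13 [[0.5, -0.23, -0.78, 0.34, -0.74, 0.71]]
t 3.55 from [0.5093 0.0446 0.2578] F [ 0.7 -0.1 -0.8] w 0.087
-0.0038 -0.0198 0.0145 0.05 -2.35 0.01
-0.0032 -0.0198 0.0147 0.05 -2.35 0.01
-0.0026 -0.0198 0.0148 0.05 -2.35 0.01
-0.002 -0.0198 0.0149 0.05 -2.35 0.01
-0.0014 -0.0198 0.015 0.05 -2.35 0.01
```

All paths at 22° are feasible. The tool is already next to the middle marker, so I'll start there.

```bash
cat > go.py <<'E'
import sys
from h import *
# usage: go.py marker s n [depth d]: hold point s m out along the axis from grasp (15 mm below face), reported TCP beyond by d
Rz_=Rz
def tilt(th):
    a=Rz@[-np.sin(np.radians(th)),0,np.cos(np.radians(th))];z=-a;return np.stack([np.cross(ty,z),ty,z],1)
if __name__=='__main__':
    k,s,n,d=sys.argv[1],*map(float,sys.argv[2:5]);Rt=tilt(22)
    rows(FACE[k]+ax*(s-.015)+Rt[:,2]*(.019+d),Rt,int(n))
E
python3 go.py M .06 4 0
```

```text
t 3.55 from [0.5093 0.0446 0.2578] F [ 0.7 -0.1 -0.8] w 0.087
-0.0046 -0.0012 0.0183 0.07 -2.93 0.01
-0.0036 -0.0011 0.0185 0.07 -2.93 0.01
-0.0027 -0.0011 0.0187 0.07 -2.93 0.01
-0.0017 -0.0011 0.0188 0.07 -2.93 0.01
```

```bash
python3 -m jog '-.0045 -.001 .018 0 -2.9 0 -1; -.0035 -.001 .0185 0 -2.9 0 -1; -.0025 -.001 .0185 0 -2.9 0 -1; -.002 -.001 .019 0 -2.9 0 -1; 0 0 0 0 0 0 -1'; python3 go.py M .005 2 0; python3 - <<'E'
from h import *
o=robot.get_obs();A=rot(o['eef_rot']);p=o['ee_pos'];L=[]
for n in('scene','top'):
    f=robot.grab_frame(n);c=proj(f,FACE['M']).astype(int);g=f['pixels'].copy()
    x0,y0=c-([50,80] if n=='scene' else [55,65])
    c=cv2.resize(g[y0:y0+140,x0:x0+100],None,fx=4,fy=4,interpolation=cv2.INTER_CUBIC)
    for q,k in((p+A@[0,.044,0],(0,0,255)),(p+A@[0,-.044,0],(0,255,0)),(p,(255,0,0))):
        u=((proj(f,q)-[x0,y0])*4).astype(int);cv2.circle(c,tuple(int(i) for i in u),4,k,1)
    L.append(c)
cv2.imwrite('pics/p5.png',np.hstack(L))
E
```

```text
time_s: 4.05
ee_pos: [0.5373, 0.0476, 0.1848]
eef_rot: [0.018, 0.979, -0.07, 0.189]
force: [-0.3, -0.3, 0.2]
width: 0.0873
gripper_force: 0.0
t 4.05 from [0.5373 0.0476 0.1848] F [-0.3 -0.3  0.2] w 0.0873
0.0058 0.0012 0.0256 0.23 0.06 0.08
0.0057 0.0013 0.0256 0.23 0.06 0.08
```

View pics/p5.png

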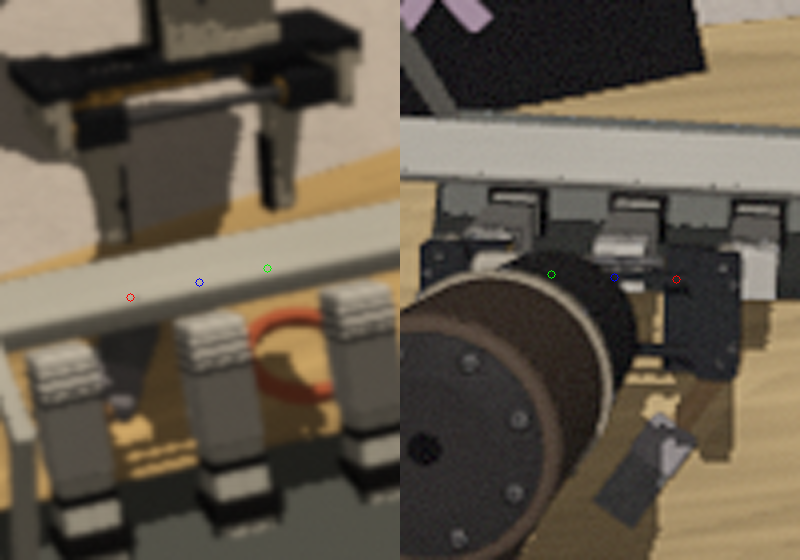

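The tips are seen at crop (115,243) and (280,210), about 56 px above their predicted place, so they look about 35 mm short again. The top view shows no side error. Now the touch test on M.

```bash
python3 -m jog '.006 .001 .0255 .2 .1 .1 -1; .006 .001 .0255 .2 .1 .1 -1; 0 0 0 0 0 0 0;0 0 0 0 0 0 .4;0 0 0 0 0 0 .4' 3;python3 -m jog '0 0 0 0 0 0 .4;0 0 0 0 0 0 .4'; python3 go.py M 0 1 0;python3 lg.py
```

```text
time_s: 4.65
ee_pos: [0.5661, 0.0416, 0.1455]
eef_rot: [0.013, 0.978, -0.07, 0.194]
force: [-0.1, -0.4, 0.6]
width: 0.069
gripper_force: 0.0
time_s: 4.85
ee_pos: [0.5663, 0.0419, 0.1453]
eef_rot: [0.013, 0.979, -0.07, 0.194]
force: [0.3, -0.1, 0.3]
width: 0.0533
gripper_force: 0.0
t 4.85 from [0.5663 0.0419 0.1453] F [ 0.3 -0.1  0.3] w 0.0533
-0.0001 0.0012 0.0083 -0.15 -0.38 0.02
```

```bash
python3 -m jog '0 0 0 0 0 0 .4;0 0 0 0 0 0 .4;0 0 0 0 0 0 .4'
```

```text
time_s: 5.15
ee_pos: [0.5661, 0.0414, 0.1443]
eef_rot: [0.013, 0.979, -0.07, 0.193]
force: [0.5, -0.2, -0.4]
width: 0.0297
gripper_force: 0.0
```

The fingers closed past 36 mm untouched at 0.030, so the real fingertips are about 36 mm short of the reported TCP. I'll trust the view, reopen, and go about 36 mm deeper.

```bash
python3 -m jog '0 0 0 0 0 0 -.8;0 0 0 0 0 0 -.8;0 0 0 0 0 0 -.8;0 0 0 0 0 0 -.8;0 0 0 0 0 0 -.8'; python3 go.py M 0 3 .036
```

```text
time_s: 5.65
ee_pos: [0.5661, 0.0413, 0.1442]
eef_rot: [0.013, 0.979, -0.07, 0.193]
force: [-1.1, 0.6, 0.0]
width: 0.0645
gripper_force: 0.0
t 5.65 from [0.5661 0.0413 0.1442] F [-1.1  0.6  0. ] w 0.0645
0.0001 0.0002 0.0144 -0.02 -0.1 0.01
0.0001 0.0002 0.0144 -0.02 -0.1 0.01
0.0001 0.0002 0.0144 -0.02 -0.1 0.01
```

```bash
python3 -m jog '0 0 .0145 0 0 0 -.8;0 0 .0145 0 0 0 -.6;0 0 .0145 0 0 0 -.4;0 0 0 0 0 0 0;0 0 0 0 0 0 .5' 40; python3 -m jog '0 0 0 0 0 0 .5;0 0 0 0 0 0 .5;0 0 0 0 0 0 .5'; python3 go.py M 0 1 .036
```

```text
time_s: 6.15
ee_pos: [0.5822, 0.0385, 0.1038]
eef_rot: [0.014, 0.979, -0.07, 0.193]
force: [0.0, -0.2, 0.0]
width: 0.0517
gripper_force: 0.0
time_s: 6.45
ee_pos: [0.5829, 0.0398, 0.1048]
eef_rot: [0.013, 0.979, -0.07, 0.194]
force: [-0.9, 1.8, 1.4]
width: 0.0357
gripper_force: 40.0
t 6.45 from [0.5829 0.0398 0.1048] F [-0.9  1.8  1.4] w 0.0357
-0.0004 0.0015 0.0005 -0.16 -0.37 0.03
```

Gripped at 35.7 mm with 40 N. Now a gentle pull along the marker axis in small steps, watching the force.

```bash
cat > fr.py <<'E'
from h import *
o=robot.get_obs();F=o['force']@ax;print('axial F',round(float(F),2),'s',(ax@o['ee_pos']).round(4),'w',o['width'].round(4))
E
python3 fr.py; python3 -m jog '-.0005 0 -.002 0 0 0 .5;0 0 0 0 0 0 .5;0 0 0 0 0 0 .5'>/dev/null;python3 fr.py; python3 -m jog '-.0002 0 -.001 0 0 0 .5;0 0 0 0 0 0 .5;0 0 0 0 0 0 .5'>/dev/null;python3 fr.py
```

```text
Traceback (most recent call last):
  File "fr.py", line 2, in <module>
    o=robot.get_obs();F=o['force']@ax;print('axial F',round(float(F),2),'s',(ax@o['ee_pos']).round(4),'w',o['width'].round(4))
                                                                                                          ^^^^^^^^^^^^^^^^
AttributeError: 'float' object has no attribute 'round'
Traceback (most recent call last):
  File "fr.py", line 2, in <module>
    o=robot.get_obs();F=o['force']@ax;print('axial F',round(float(F),2),'s',(ax@o['ee_pos']).round(4),'w',o['width'].round(4))
                                                                                                          ^^^^^^^^^^^^^^^^
AttributeError: 'float' object has no attribute 'round'
Traceback (most recent call last):
  File "fr.py", line 2, in <module>
    o=robot.get_obs();F=o['force']@ax;print('axial F',round(float(F),2),'s',(ax@o['ee_pos']).round(4),'w',o['width'].round(4))
                                                                                                          ^^^^^^^^^^^^^^^^
AttributeError: 'float' object has no attribute 'round'
```

```bash
sed -i "s/o\['width'\].round(4)/o['width']/" fr.py
python3 fr.py; python3 -m jog '-.0002 0 -.001 0 0 0 .5;0 0 0 0 0 0 .5;0 0 0 0 0 0 .5'>/dev/null;python3 fr.py
```

```text
axial F -4.13 s -0.2392 w 0.035805401163699936
axial F -7.71 s -0.2384 w 0.03576056271505227
```

```bash
for i in 1; do python3 -m jog '-.0002 0 -.001 0 0 0 .5;0 0 0 0 0 0 .5'>/dev/null;python3 fr.py; python3 -m jog '-.0002 0 -.001 0 0 0 .5;0 0 0 0 0 0 .5'>/dev/null;python3 fr.py; done
```

```text
axial F -11.57 s -0.2374 w 0.036077087534535764
axial F -13.17 s -0.2365 w 0.03609129836162252
```

```bash
python3 -m jog '-.0002 0 -.001 0 0 0 .5;0 0 0 0 0 0 .5'>/dev/null;python3 fr.py
```

```text
axial F -17.17 s -0.2357 w 0.03580820323275835
```

```bash
python3 -m jog '-.0002 0 -.0008 0 0 0 .5;0 0 0 0 0 0 .5'>/dev/null;python3 fr.py
```

```text
axial F -19.84 s -0.235 w 0.035772738530672255
```

Force rises linearly at about 4 N/mm up to 20 N, with no give. M is dried. I'll ease back, release, and move to R.

```bash
python3 -m jog '.0009 0 .004 0 0 0 .5;.0008 0 .0038 0 0 0 .5;0 0 0 0 0 0 .5'>/dev/null;python3 fr.py; python3 -m jog '0 0 0 0 0 0 0;0 0 0 0 0 0 -.8;0 0 0 0 0 0 -.8;0 0 0 0 0 0 -.8';python3 -m jog '-.0045 0 -.0195 0 0 0 -.8;-.0045 0 -.0195 0 0 0 -.8;-.0045 0 -.0195 0 0 0 -.8;0 0 0 0 0 0 -.8';python3 go.py R .06 3 .036
```

```text
axial F 2.9 s -0.2424 w 0.035918103985150426
time_s: 8.85
ee_pos: [0.5819, 0.0385, 0.1036]
eef_rot: [0.014, 0.979, -0.07, 0.192]
force: [0.1, -0.1, -0.7]
width: 0.0624
gripper_force: 0.0
time_s: 9.25
ee_pos: [0.5482, 0.0446, 0.1551]
eef_rot: [0.012, 0.978, -0.07, 0.194]
force: [0.2, 0.4, -0.1]
width: 0.0786
gripper_force: 0.0
t 9.25 from [0.5482 0.0446 0.1551] F [ 0.2  0.4 -0.1] w 0.0786
-0.0 0.0315 0.0004 -0.07 -0.15 0.0
-0.0 0.0315 0.0004 -0.07 -0.15 0.0
-0.0 0.0315 0.0004 -0.07 -0.15 0.0
```

```bash
python3 -m jog '0 .0315 .0005 0 -.1 0 -.8;0 .0315 .0005 0 -.1 0 -.8;0 .0315 .0005 0 -.1 0 -.8;0 0 0 0 0 0 -.8;0 0 0 0 0 0 -.8';python3 go.py R 0 3 .036
```

```text
time_s: 9.75
ee_pos: [0.5352, -0.0506, 0.151]
eef_rot: [0.013, 0.979, -0.071, 0.19]
force: [0.2, 0.7, 0.4]
width: 0.0788
gripper_force: 0.0
t 9.75 from [ 0.5352 -0.0506  0.151 ] F [0.2 0.7 0.4] w 0.0788
0.0048 -0.0005 0.0186 -0.0 0.01 -0.03
0.0048 -0.0005 0.0186 -0.0 0.01 -0.03
0.0048 -0.0005 0.0186 -0.0 0.01 -0.03
```

```bash
python3 -m jog '.005 -.0005 .0185 0 0 0 -.8;.005 -.0005 .0185 0 0 0 -.6;.0045 -.0005 .0185 0 0 0 -.4;0 0 0 0 0 0 0;0 0 0 0 0 0 .5' 40; python3 -m jog '0 0 0 0 0 0 .5;0 0 0 0 0 0 .5;0 0 0 0 0 0 .5;0 0 0 0 0 0 .5'; python3 fr.py; python3 -m jog '-.0009 0 -.004 0 0 0 .5;0 0 0 0 0 0 .5'>/dev/null;python3 fr.py
```

```text
time_s: 10.25
ee_pos: [0.5689, -0.0529, 0.1047]
eef_rot: [0.014, 0.979, -0.07, 0.189]
force: [-0.3, 0.2, 0.5]
width: 0.0523
gripper_force: 0.0
time_s: 10.65
ee_pos: [0.5697, -0.0526, 0.1062]
eef_rot: [0.013, 0.979, -0.07, 0.191]
force: [0.4, 1.0, 0.7]
width: 0.0358
gripper_force: 40.0
axial F 0.44 s -0.2407 w 0.03581227581971632
axial F -3.77 s -0.2367 w 0.03544706072526092
```

```bash
python3 -m jog '-.0002 0 -.001 0 0 0 .5;0 0 0 0 0 0 .5'>/dev/null;python3 fr.py;python3 -m jog '-.0002 0 -.001 0 0 0 .5;0 0 0 0 0 0 .5'>/dev/null;python3 fr.py; python3 -m jog '-.0002 0 -.001 0 0 0 .5;0 0 0 0 0 0 .5'>/dev/null;python3 fr.py
```

```text
axial F -7.12 s -0.236 w 0.03578700832433881
axial F -8.5 s -0.2352 w 0.03582683117045792
axial F -9.17 s -0.2342 w 0.03611831923083189
```

```bash
python3 -m jog '-.0002 0 -.001 0 0 0 .5;0 0 0 0 0 0 .5'>/dev/null;python3 fr.py;python3 -m jog '-.0002 0 -.001 0 0 0 .5;0 0 0 0 0 0 .5'>/dev/null;python3 fr.py; python3 -m jog '-.0002 0 -.001 0 0 0 .5;0 0 0 0 0 0 .5'>/dev/null;python3 fr.py
```

```text
axial F -3.46 s -0.2331 w 0.03583827496910725
axial F 3.73 s -0.2317 w 0.03563845228457791
axial F 1.8 s -0.2307 w 0.035845160110813686
```

The force peaked at 9 N and fell to about 0, so R's cap has snapped loose. I'll pull it straight off along the axis.

```bash
python3 -m jog '-.0022 0 -.0098 0 0 0 .5;-.0022 0 -.0098 0 0 0 .5;-.0022 0 -.0098 0 0 0 .5;-.0022 0 -.0098 0 0 0 .5;-.0022 0 -.0098 0 0 0 .5';python3 fr.py; python3 -m jog '-.0022 0 -.0098 0 0 0 .5;-.0045 0 -.0195 0 0 0 .5;-.0045 0 -.0195 0 0 0 .5;-.0045 0 -.0195 0 0 0 .5;0 0 0 0 0 0 .5';python3 fr.py
python3 - <<'E'
from h import *
L=[]
for n in('scene','top'):
    f=robot.grab_frame(n);c=proj(f,FACE['R']).astype(int);g=f['pixels']
    x0,y0=c-([50,95] if n=='scene' else [55,65])
    L.append(cv2.resize(g[y0:y0+140,x0:x0+100],None,fx=4,fy=4,interpolation=cv2.INTER_CUBIC))
cv2.imwrite('pics/p6.png',np.hstack(L))
E
```

```text
time_s: 12.55
ee_pos: [0.5344, -0.0484, 0.1556]
eef_rot: [0.013, 0.979, -0.07, 0.19]
force: [0.8, -0.1, -0.7]
width: 0.0358
gripper_force: 40.0
axial F -1.04 s -0.1799 w 0.03581232449453419
time_s: 13.05
ee_pos: [0.4956, -0.042, 0.2154]
eef_rot: [0.012, 0.979, -0.07, 0.192]
force: [0.8, -0.2, -0.4]
width: 0.0356
gripper_force: 40.0
axial F -0.77 s -0.1084 w 0.03558429057701961
```

View pics/p6.png

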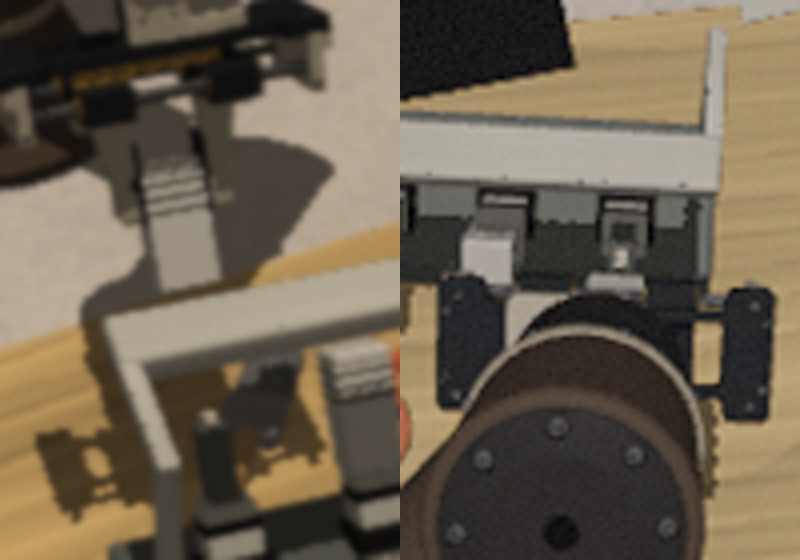

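The cap is off. The bare neck is at scene crop (210,450), and the cap is held between the fingers with its top at (170,150) and its open end at (190,290). Next I'll work out the placing pose over the big tray, with the cap axis vertical (tool tilted -13°).

```bash
cat > pl.py <<'E'
from aik import *
def pose(x,y,zh,tl,yw):
    Q=R.from_euler('z',yw,degrees=True).as_matrix();t=np.radians(tl)
    z=Q@[np.sin(t),0,-np.cos(t)];Y=-Q[:,1];Rt=np.stack([np.cross(Y,z),Y,z],1)
    return np.array([x,y,zh])+z*.055,Rt
E
python3 - <<'E'
from pl import *
T=np.load("top0.npy",allow_pickle=True).item();print('jar',onz(T,310,156,.075))
o=robot.get_obs();q=o['joint_pos'];print(q.round(2))
A=rot(o['eef_rot']);c=A[:,2];print('tool tilt',np.degrees(np.arcsin(c@Rz[:,0])),'hold',(o['ee_pos']-c*.055).round(3))
for yw in(-8,-20,-32,-45):
  for zh in(.13,.067):
    p,Rt=pose(.461,-.292,zh,-13,yw);print(yw,zh,[s.round(2).tolist() for s in aik(p,Rt)])
E
```

```text
jar [ 0.60856726 -0.26170522  0.075     ]
[ 0.5  -0.24 -0.78  0.33 -0.74  0.72]
tool tilt 22.051564514018228 hold [ 0.475 -0.039  0.264]
-8 0.13 [[-0.2, 0.37, -0.27, 0.01, -1.15, 1.62], [-0.2, 0.37, -0.27, 0.01, -1.15, -1.52]]
-8 0.067 [[-0.2, 0.44, -0.33, 0.02, -1.02, 1.62], [-0.2, 0.44, -0.33, 0.02, -1.02, -1.52]]
-20 0.13 [[-0.23, 0.38, -0.25, -0.03, -1.17, 1.46], [-0.23, 0.38, -0.25, -0.03, -1.17, -1.68]]
-20 0.067 [[-0.23, 0.45, -0.3, -0.03, -1.04, 1.47], [-0.23, 0.45, -0.3, -0.03, -1.04, -1.68]]
-32 0.13 [[-0.25, 0.38, -0.22, -0.07, -1.18, 1.3], [-0.25, 0.38, -0.22, -0.07, -1.18, -1.84]]
-32 0.067 [[-0.25, 0.45, -0.28, -0.08, -1.06, 1.31], [-0.25, 0.45, -0.28, -0.08, -1.06, -1.83]]
-45 0.13 [[-0.28, 0.38, -0.21, -0.12, -1.19, 1.12], [-0.28, 0.38, -0.21, -0.12, -1.19, -2.02]]
-45 0.067 [[-0.28, 0.45, -0.27, -0.12, -1.06, 1.14], [-0.28, 0.45, -0.27, -0.12, -1.06, -2.0]]
```

```bash
python3 -c "
from pl import *
p,Rt=pose(.458,-.292,.14,-13,-8.2);rows(p,Rt,10)"
```

```text
t 13.15 from [ 0.4956 -0.0423  0.2131] F [-1.1 -0.5 -0.6] w 0.0362
-0.0061 0.0253 0.0112 -0.01 -3.51 0.01
-0.0054 0.0253 0.0115 -0.01 -3.51 0.01
-0.0047 0.0253 0.0118 -0.01 -3.51 0.01
-0.0039 0.0253 0.0121 -0.01 -3.51 0.01
-0.0032 0.0253 0.0123 -0.01 -3.51 0.01
-0.0024 0.0253 0.0125 -0.01 -3.51 0.01
-0.0016 0.0253 0.0126 -0.01 -3.51 0.01
-0.0009 0.0253 0.0127 -0.01 -3.51 0.01
-0.0001 0.0253 0.0127 -0.01 -3.51 0.01
0.0007 0.0253 0.0127 -0.01 -3.51 0.01
```

```bash
python3 -m jog '-.006 .025 .011 0 -3.5 0 .5;-.0055 .0255 .0115 0 -3.5 0 .5;-.0045 .025 .012 0 -3.5 0 .5;-.004 .0255 .012 0 -3.5 0 .5;-.003 .025 .0125 0 -3.5 0 .5' && python3 -m jog '-.0025 .0255 .0125 0 -3.5 0 .5;-.0015 .025 .0125 0 -3.5 0 .5;-.001 .0255 .0125 0 -3.5 0 .5;0 .025 .0125 0 -3.5 0 .5;.0005 .0255 .0125 0 -3.5 0 .5' && python3 -m jog '0 0 0 0 0 0 .5;0 0 0 0 0 0 .5;0 0 0 0 0 0 .5'; python3 -c "
from pl import *
p,Rt=pose(.458,-.292,.085,-13,-8.2);rows(p,Rt,2)"
```

```text
time_s: 13.65
ee_pos: [0.4706, -0.1674, 0.1479]
eef_rot: [0.002, 0.997, -0.071, 0.037]
force: [-0.0, 0.0, 0.5]
width: 0.036
gripper_force: 40.0
time_s: 14.15
ee_pos: [0.4451, -0.2916, 0.0848]
eef_rot: [-0.009, 0.991, -0.071, -0.115]
force: [0.5, 0.7, 0.5]
width: 0.0358
gripper_force: 40.0
time_s: 14.45
ee_pos: [0.4456, -0.2901, 0.0864]
eef_rot: [-0.009, 0.991, -0.071, -0.113]
force: [0.1, 0.5, 0.3]
width: 0.036
gripper_force: 40.0
t 14.45 from [ 0.4456 -0.2901  0.0864] F [0.1 0.5 0.3] w 0.036
0.0063 0.0001 0.0268 -0.03 0.01 0.03
0.0063 0.0001 0.0268 -0.03 0.01 0.03
```

I've used all ten picture views, so from here I check numerically: is the held cap's axis in the last viewed crop consistent with the assumed direction, and is it vertical now?

```bash
python3 - <<'E'
from h import *
S=np.load('scene0.npy',allow_pickle=True).item()
c=proj(S,FACE['R']).astype(int)-[50,95]
h=np.array([.475,-.039,.264])
for q in(h+ax*.015,h-ax*.06):print('expect p6',((proj(S,q)-c)*4).round())
# now: cap axis vertical? silhouettes of bright pixels around predicted axis
f=robot.grab_frame('scene');o=robot.get_obs();A=rot(o['eef_rot']);h=o['ee_pos']-A[:,2]*.055
g=cv2.cvtColor(f['pixels'],cv2.COLOR_BGR2GRAY)
t,b=proj(f,h+[0,0,.015]),proj(f,h-[0,0,.06]);print('top/bot px',t.round(1),b.round(1))
for v in range(int(t[1])-6,int(b[1])+12,3):
    u=int(t[0]+(b[0]-t[0])*(v-t[1])/(b[1]-t[1]));print(v,u,g[v,u-18:u+19:2])
E
```

```text
expect p6 [163. 164.]
expect p6 [186. 289.]
top/bot px [165.2 221.6] [170.2 242.6]
215 163 [21 13 13 13 14 41 60 45 35 24 21 26 36 46 32 24 21 14 12]
218 164 [ 14  14  14  17  23  35  61 102  86  83  86  84  81  64  24  13  13  13
  13]
221 165 [33 30 23 19 29 54 73 64 46 38 35 33 36 33 25 14 11 12 13]
224 165 [15 13 12 13 29 34 37 49 60 77 85 91 92 77 24 14 23 52 92]
227 166 [ 14  14  14  12  33  39  86  91  90  87  84  81  72  56  41  72  80 152
 175]
230 167 [ 17  21  28  40  50  36  65  72  75  73  68  65  66  63  89 133 154 166
 167]
233 167 [171 153 123  74  73  51  70  74  76  67  67  69  80  98 172 179 167 168
 170]
236 168 [165 170 168 170 176 155  90  88  89  89  89  89  89  89 118 186 186 174
 174]
239 169 [175 171 168 167 166 147  93  90  90  89  90  89  89 151 176 122 172 184
 165]
242 170 [163 164 168 174 185 126  89  90  89  89  89  90  95 172 214 189 118 166
 188]
245 170 [176 185 183 131  94  93  93  92 100 114 140 164 193 207 216 216 208 152
 119]
248 171 [138  95  93 127 194 211 205 212 214 215 216 216 216 216 216 216 215 206
 133]
251 172 [142 198 214 216 216 216 216 216 216 216 216 216 214 203 206 192 104  94
  88]
```

The cap lies along the predicted axis, and its edges run parallel to the vertical projection. I'll lower it with force checks.

```bash
python3 -m jog '.0063 0 .027 0 0 0 .5;.0063 0 .027 0 0 0 .5;0 0 0 0 0 0 .5'; python3 -m jog '.0014 0 .006 0 0 0 .5;.0014 0 .006 0 0 0 .5;0 0 0 0 0 0 .5;0 0 0 0 0 0 .5'
```

```text
time_s: 14.8
ee_pos: [0.4439, -0.2888, 0.0295]
eef_rot: [-0.009, 0.991, -0.07, -0.115]
force: [-0.9, 0.2, -0.4]
width: 0.0359
gripper_force: 40.0
time_s: 15.2
ee_pos: [0.4464, -0.2904, 0.0196]
eef_rot: [-0.008, 0.991, -0.071, -0.112]
force: [0.5, 0.7, -0.8]
width: 0.0358
gripper_force: 40.0
```

```bash
for i in 1; do python3 -m jog '.0005 0 .002 0 0 0 .5;.0005 0 .002 0 0 0 .5;0 0 0 0 0 0 .5'|grep -E 'ee_pos|force'; done; python3 -m jog '.0005 0 .002 0 0 0 .5;0 0 0 0 0 0 .5;0 0 0 0 0 0 .5'|grep -E 'ee_pos|force'
```

```text
ee_pos: [0.4459, -0.2903, 0.0147]
force: [-0.1, 0.5, -0.2]
gripper_force: 40.0
ee_pos: [0.446, -0.2903, 0.0127]
force: [-0.4, -0.2, -1.0]
gripper_force: 40.0
```

```bash
python3 -m jog '.0003 0 .0012 0 0 0 .5;0 0 0 0 0 0 .5;0 0 0 0 0 0 .5'|grep -E 'ee_pos|force'
```

```text
ee_pos: [0.4461, -0.2904, 0.0115]
force: [-0.2, -0.4, -0.0]
gripper_force: 40.0
```

```bash
python3 -m jog '.0003 0 .0012 0 0 0 .5;0 0 0 0 0 0 .5;0 0 0 0 0 0 .5'|grep -E 'ee_pos|^force'; python3 -m jog '.0003 0 .0012 0 0 0 .5;0 0 0 0 0 0 .5;0 0 0 0 0 0 .5'|grep -E 'ee_pos|^force'
```

```text
ee_pos: [0.4463, -0.2904, 0.0103]
force: [0.4, -0.5, -0.6]
ee_pos: [0.4464, -0.2906, 0.0101]
force: [0.6, 1.4, 8.4]
```

```bash
python3 -m jog '.0003 0 .0012 0 0 0 .5;0 0 0 0 0 0 .5;0 0 0 0 0 0 .5'|grep -E 'ee_pos|^force'; python3 fr.py
```

```text
ee_pos: [0.4466, -0.2907, 0.01]
force: [-1.1, 2.2, 17.5]
axial F 15.11 s -0.2691 w 0.03595485199771587
```

Contact at TCP z 0.010. I'll ease off the press, release, and rise straight up.

```bash
python3 -m jog '-.0004 0 -.0018 0 0 0 .5;0 0 0 0 0 0 .5;0 0 0 0 0 0 .5' 15|grep -E '^force'; python3 -m jog '0 0 0 0 0 0 .15;0 0 0 0 0 0 .1;0 0 0 0 0 0 0;0 0 0 0 0 0 -.3;0 0 0 0 0 0 -.5';python3 -m jog '0 0 0 0 0 0 -.5;0 0 0 0 0 0 -.5;0 0 0 0 0 0 -.5'; python3 -m jog '-.0045 0 -.0195 0 0 0 -.5;-.0068 0 -.029 0 0 0 -.5;-.0068 0 -.029 0 0 0 -.5;-.009 0 -.039 0 0 0 -.5;0 0 0 0 0 0 -.5'; python3 -m jog '-.04 0 -.02 0 0 0 -.5;-.04 0 -.02 0 0 0 -.5;-.04 0 -.02 0 0 0 -.5;0 0 0 0 0 0 -.5'
python3 - <<'E'
from h import *
T0=np.load('top0.npy',allow_pickle=True).item()
T=robot.grab_frame('top');S=robot.grab_frame('scene');np.save('S1.npy',S,allow_pickle=True);np.save('T1.npy',T,allow_pickle=True)
B=np.array([.459,-.291,.005])
for n,f in(('top',T),('scene',S)):
    b,t=proj(f,B),proj(f,B+[0,0,.075]);print(n,'bot',b.round(1),'top',t.round(1))
    x0,x1=int(min(b[0],t[0]))-20,int(max(b[0],t[0]))+20;y0,y1=int(min(b[1],t[1]))-15,int(max(b[1],t[1]))+15
    g=cv2.cvtColor(f['pixels'],cv2.COLOR_BGR2GRAY)
    print(x0,y0);print('\n'.join(' '.join('%3d'%v for v in r) for r in g[y0:y1:3,x0:x1:2]))
E
```

```text
force: [0.4, 0.9, 6.5]
time_s: 17.8
ee_pos: [0.4461, -0.2904, 0.0095]
eef_rot: [-0.009, 0.991, -0.071, -0.113]
force: [0.6, -0.4, 0.6]
width: 0.0547
gripper_force: 0.0
time_s: 18.1
ee_pos: [0.4462, -0.2903, 0.0097]
eef_rot: [-0.009, 0.991, -0.071, -0.113]
force: [-0.3, 0.1, -0.3]
width: 0.0656
gripper_force: 0.0
time_s: 18.6
ee_pos: [0.4491, -0.2919, 0.1346]
eef_rot: [-0.007, 0.992, -0.07, -0.109]
force: [-0.4, 0.2, 0.8]
width: 0.0659
gripper_force: 0.0
time_s: 19.0
ee_pos: [0.3423, -0.2763, 0.2189]
eef_rot: [-0.008, 0.991, -0.071, -0.11]
force: [-0.0, -0.5, 0.5]
width: 0.066
gripper_force: 0.0
top bot [321.6 205.2] top [326.4 200.8]
301 185
 68  59  82 194 195 176 163 214 212 210 209 210 209 209 209 210 194 159 186 179 180 178 182
 67  60  95 172 214 211 210 210 209 210 210 210 209 209 208 210 211 141 121  96  98  96  42
 69  56 160 211 210 210 209 209 211 210 210 210 210 211 211 210 209 166  97 102 101  82  20
 65  57 159 211 211 211 213 211 210 210 211 210 210 210 210 210 210 194  99 103 103  35  27
 67  53 168 212 213 135 148 202 201 200 204 201 208 207 204 205 213 153  97 100 10
[... 1567 characters left out ...]
  70  64  64  61  66  75  76  78  80  79  79  78  78  77
198 198 197 198 198 198 198 196 147  81  80  83  80  83  83  80  78  79  78  78  79  78  78
198 197 198 198 198 197 199 198 179  96  82  84  81  83  82  82  78  79  79  79  82 109 143
197 198 198 198 198 198 198 198 194 130  83  83  82  83  85  93 103 113 140 177 193 198 198
198 198 197 198 198 197 198 198 197 168 111 127 161 177 186 196 197 198 199 198 198 199 198
198 197 197 199 198 198 198 198 198 198 197 198 197 198 198 197 198 198 198 198 197 199 198
187 195 198 197 198 197 198 198 198 198 198 198 198 197 198 198 198 198 198 198 197 197 193
108 180 190 197 198 198 197 198 198 198 197 197 197 198 198 198 198 197 198 197 196 182 126
```

The scene pixels show a cap-sized block from row 243 to 263, as expected for an upright cap, but the arm still covers the top view. I'll clear the arm and check once more.

```bash
python3 -m jog '-.01 -.045 -.02 0 0 0 -.5;-.01 -.045 -.02 0 0 0 -.5;-.01 -.045 -.02 0 0 0 -.5;-.01 -.045 -.02 0 0 0 -.5;0 -.045 0 0 0 0 -.5' && python3 -m jog '0 0 0 0 0 0 -.5;0 0 0 0 0 0 -.5'
python3 - <<'E'
from h import *
T0=np.load('top0.npy',allow_pickle=True).item();S0=np.load('scene0.npy',allow_pickle=True).item()
T=robot.grab_frame('top');S=robot.grab_frame('scene')
for n,f,f0 in(('top',T,T0),('scene',S,S0)):
    d=cv2.absdiff(f['pixels'],f0['pixels']).max(2);m=cv2.morphologyEx((d>35).astype(np.uint8),cv2.MORPH_OPEN,np.ones((3,3)))
    k,_,st,ce=cv2.connectedComponentsWithStats(m)
    print(n,[(s.tolist(),c.round().tolist()) for s,c in zip(st[1:],ce[1:]) if s[4]>15])
g=cv2.cvtColor(T['pixels'],cv2.COLOR_BGR2GRAY)
print('\n'.join(' '.join('%3d'%v for v in r) for r in g[186:220:2,306:346:2]))
E
```

```text
time_s: 19.6
ee_pos: [0.356, -0.0493, 0.3034]
eef_rot: [-0.009, 0.991, -0.071, -0.111]
force: [1.2, -0.9, -0.8]
width: 0.0658
gripper_force: 0.0
time_s: 19.8
ee_pos: [0.3552, -0.0501, 0.3007]
eef_rot: [-0.008, 0.991, -0.069, -0.114]
force: [-0.2, 0.0, -0.5]
width: 0.0657
gripper_force: 0.0
top [([0, 0, 512, 384, 171032], [258.0, 187.0]), ([147, 85, 37, 19, 278], [165.0, 96.0]), ([167, 104, 12, 13, 92], [173.0, 110.0]), ([429, 114, 22, 25, 281], [439.0, 127.0]), ([387, 118, 23, 29, 435], [398.0, 132.0]), ([189, 155, 5, 6, 24], [191.0, 157.0]), ([221, 161, 5, 9, 31], [223.0, 165.0]), ([255, 160, 6, 7, 38], [257.0, 163.0]), ([158, 194, 4, 4, 16], [160.0, 196.0]), ([426, 197, 21, 19, 115], [435.0, 207.0]), ([238, 330, 21, 13, 191], [248.0, 335.0]), ([260, 333, 5, 4, 19], [262.0, 334.0])]
scene [([223, 0, 15, 6, 47], [230.0, 3.0]), ([406, 0, 61, 52, 1194], [441.0, 21.0]), ([233, 3, 32, 64, 1057], [253.0, 37.0]), ([194, 7, 5, 5, 19], [196.0, 9.0]), ([183, 34, 11, 42, 249], [188.0, 56.0]), ([449, 38, 26, 23, 337], [461.0, 50.0]), ([200, 50, 6, 7, 31], [202.0, 53.0]), ([406, 55, 15, 23, 187]
[... 1389 characters left out ...]
 181  90 140 220 215 216 214 215 207 215 214 214 216 145 175
216 214 215 215 218 105  91 140 219 215 215 215 215 207 215 214 214 214 204 106
207 215 215 215 218 103  93 141 221 216 216 215 215 207 214 215 214 213 218  98
215 217 215 216 220 105  90 137 209 211 210 211 212 207 215 215 215 215 215 205
216 215 215 216 219 106  99  63  68  94  64  59 126 202 214 215 214 215 213 217
163 215 216 216 218 102 105 105 104 104 115 183 218 215 215 214 215 214 215 214
 91 204 217 215 217 220 221 220 220 222 189 216 215 215 215 215 214 214 215 214
172 153 211 216 215 217 215 216 216 215 216 217 215 215 214 214 213 214 215 215
183 124 206 216 216 217 216 216 216 216 215 216 215 215 215 215 215 216 210 212
```

The top view shows a clean 12 px square cap end at about (326,203), where an upright cap should project, inside the big tray. I'm handing in.

```bash
python3 -c "
from station import robot
print(robot.finish_job())"
```

```text
the job is handed in; nothing more can be done
None
```

I pulled the sound cap (the right-hand marker seen from the robot, which snapped off at about 9 N) and stood it upright, open end down, in the large white tray; the middle marker held firm to 20 N and kept its cap, the left marker was not pulled, and the job is handed in at about 20 s without a verdict returned.

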